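Engraver's bench: load the blank carrier up the viewing stand to its sprung stop

TASK

Pick up the steel blank carrier, lay it on the level landing of the sloping viewing stand, and push it up the slope between the rails, under the bridge, until it presses the sprung stop pad clearly in by about 6 mm (at least 4 mm). Never push the pad in by more than 10 mm. Then back away, leaving the carrier at rest against the pad, and leave the other things on the bench where they are.

Things in the scene. Friction and masses are not known exactly. Their poses are not given: they have to be found in the camera images.
- carrier_center (a point): Centre (11 mm above its underside) of the loose carrier: plain steel block 90 long (its x) x 50 wide (y) x 22 mm high (z), 0.36 to 0.54 kg, with a round blank 34 mm across standing 3 mm proud in the middle of its top (25 mm high in all). Both ends alike. Starts flat on the bench. On the slope friction holds it; sliding it up takes about 2 to 5 N.
- stand: Fixed sloping stand of bare aluminium, 104 mm wide. Origin on the bench under the landing, x points up the slope, y to the left of that, z up. Its level landing (top at z = 8 mm) runs from x = -80 to x = 55 mm; then the slope climbs at 8 degrees towards +x for 235 mm. Above the bridge a dark stop block with a black thumb knob is clamped to the slope.
- slope_foot (a point): Middle of the line where landing meets slope, on the surface: x 55, y 0, z 8 mm from the stand's origin, with the stand's axes. Two dark rails 8 mm high, 55 mm apart inside, run up the slope from 12 mm past here; flared guides 8 mm high on the last 40 mm of the landing lead into them (about 80 mm apart where they begin).
- bridge (a point): Middle of the underside of the dark bridge bar that crosses the slope: 115 mm up the slope from its foot, 33 mm above the slope's surface; the bar is 12 mm wide along the slope and 8 mm thick (top 41 mm above the surface), on a post at each side outside the rails. The carrier slides under it but cannot be lifted in past it.
- buffer (a joint): How far the stop block's sprung black pad is pushed in, m: 0 free, 0.012 bottomed. Linear, 1.5 N per mm, no preload. Pad 44 mm wide, 4 to 20 mm above the slope. Where the stop is clamped is not measured: the free pad face lies 135 to 170 mm up the slope from its foot; find it by touch or sight. Released, the pad pushes the carrier back some mm until friction holds it, still touching.
- cork: Bystander: cork, 24 mm across, 30 mm high, upright on the bench; origin under its centre.
- case: Bystander: flat metal case 85 x 65 x 20 mm; origin under its centre.
- spare_plate: Bystander: square plywood plate 90 x 90 x 8 mm; origin under its centre.
- collar: Bystander: dark steel ring 48 mm across, 14 mm high; origin under its centre.
Things that resemble listed ones, but are neither listed nor needed, are in the scene too. Leave any green look-alike of the part that bears carrier_center alone.

How it is judged:
By the outcome, as a careful person would: the job done as asked, in the order asked, and still so for the second after the job is handed in, with the robot touching nothing.
It also fails if it takes over 62 s, if anything falls off the work surface, if the arm or the gripper's body presses on something with over 40 N, if the wrist force passes 120 N, or if a joint passes its speed limit or range.

ROBOT

A 7-joint arm with a two-finger parallel gripper is mounted at the origin on the work surface. World frame = base frame: x ahead of the robot, y to its left, z up, the work surface at z = 0. Lengths are in m, angles in rad, forces in N, time in s.
With the tool pointing down it reaches from about 0.425 to 0.875 m from the base axis. Payload 8.4 kg.
Tool frame: the origin (TCP) lies midway between the tips of the shut fingers; the grasp point (between the pads) lies 19 mm behind it; z points along the fingers, y is the direction in which the jaws open and shut (so a half turn about z gives the same grasp; the last joint's range is limited). The gripper opens to 87 mm and grips with 3 to 60 N. Pads are 19 mm wide; open, the fingers measure 117 mm over their backs; the gripper's body (75 mm by 190 mm) begins 51 mm behind the grasp point.
Start: joints at [-1.258, 0.333, 0.04, 1.465, -0.013, 1.343, -0.059], TCP at [0.26, 0.596, 0.201] pointing down, gripper open.
Joint ranges: [-2.58, 2.58], [-0.38, 2.09], [-1.3, 1.39], [0.25, 2.4], [-1.5, 4.64], [0.08, 2.09], [-2.65, 2.65]. Speed limits (rad/s): [2.22, 2.22, 2.79, 2.79, 3.14, 3.14, 3.14].

INTERFACE

Orientations are given as [roll, pitch, yaw] about the fixed x, y, z axes, in that order (R = Rz(yaw) Ry(pitch) Rx(roll)).
In Python, from workcell import manip gives the robot as it stands.
- The arm moves only by the tool apply_moves, never from a script. Its argument "targets" is a list of rows, each a list of 2 entries, a list of its own where there are three numbers: the shift along the world's x, y, z scaled (see below), then the turn, a rotation vector about the world's x, y, z scaled (see below). In form: [[[tx, ty, tz], [ax, ay, az]], ...]. A call has 1 to 20 rows; each row shifts and turns the commanded pose from where the row before left it; what a row does not reach is not made up. The controller multiplies each number of a shift by 200 mm and each number of a turn by pi rad. A row lasts 1/8 s, in which the tool goes at most 62.5 mm and 10.7 degrees, less where a joint would pass 70% of its speed; a pose out of reach is approached as far as the arm can. A call with a number of a shift or a turn outside -1 to 1 is refused whole. A call with a gripper value outside its range is refused whole. "fingers" is the gripper's target within -1 to 1 (fully open at 1, half-way at 0, shut at -1), set as the call begins (left out, the last holds). The fingers move at their own pace and stop on an object; "newtons" is the grip in N (left out, the last holds). Time passes only in rows, so rows that do not move let the fingers close. It gives the time, the measured TCP pose, the force and the opening at its end, in the units of the state.
- manip.read_state(): the state, without advancing time (a new reading comes with each control period).
- manip.get_image(name): name is "scene" or "side" or "wrist"; returns the picture (384x512x3 uint8, red, green, blue); there is no depth.
- manip.camera_params(name): a dict with "K" (3x3 intrinsics, pixels), "dist_coeffs" ([k1, k2, p1, p2, k3] as OpenCV has them; the pictures are not rectified), "origin" and "orientation" of the camera in the world. Camera axes: x right, y down, z forward; pixel columns grow to the right and rows downward; lengths in m; the calibration is good to about 2 mm. A picture is of the moment at which its call begins: read the wrist's pose just before it. camera_params takes no time and is no camera call; for the wrist camera it gives the pose at the moment of the call.
- manip.finish_job(): hands the job in, once; it reports no verdict.
The state is a dict: "t": time; "joint_positions": joint angles; "qd": joint speeds; "tau": joint torques, N m; "eef_pos": TCP position; "tcp_rot": TCP orientation; "wrist_force": force on the tool from outside, world axes, zero at the start; "torque": the same for the moment, N m; "gripper_width": opening from 0.0 (shut) to 1.0 (fully open).
Only numpy, scipy, OpenCV 4.12 (cv2) and the standard library are available. Lean on these libraries where they do the work, as an engineer would, in place of code of your own. Each camera call takes 0.05 s, during which the arm holds its last target.

## Working session

There is one attempt and no reset: what is moved stays moved. The work goes in short steps, Python scripts to look and compute and a tool call to move; the robot and the scene stay as the last step left them, time stands still between calls to the robot, and variables do not carry over. Pictures are saved under pics/ and viewed, and the job is handed in when it is done.

Besides the shell and the picture viewer there is one more tool, called after "Call:" as name(argument=value, ...) on one line, values as JSON. apply_moves: Moves the arm, as the interface text tells. Shifts and turns lie within -1 to 1; 1 stands for 200 mm of shift or pi rad of turn. Its arguments: {"type":"object","properties":{"targets":{"type":"array","items":{"type":"array"}},"fingers":{"type":"number"},"newtons":{"type":"number"}},"required":["targets"]}

```bash
mkdir -p pics; cat > h.py <<'E'
import numpy as np, cv2
from workcell import manip
from scipy.spatial.transform import Rotation as R
def grab(name,fn):
    p=manip.camera_params(name); im=manip.get_image(name)
    cv2.imwrite('pics/'+fn+'.png',im[:,:,::-1]); np.save('pics/'+fn+'.npy',{'p':p},allow_pickle=True)
    return p,im
def rot(p):
    o=np.array(p['orientation'],float)
    if o.shape==(3,3): return o
    if o.shape==(3,): return R.from_euler('xyz',o).as_matrix()
    raise SystemExit(o)
def ray(p,uv):
    uv=np.array(uv,float).reshape(-1,1,2)
    n=cv2.undistortPoints(uv,np.array(p['K'],float),np.array(p['dist_coeffs'],float)).reshape(-1,2)
    d=np.c_[n,np.ones(len(n))]@rot(p).T
    return np.array(p['origin']),d
def onz(p,uv,z):
    o,d=ray(p,uv); return o+d*((z-o[2])/d[:,2])[:,None]
def proj(p,X):
    Rm=rot(p); t=-Rm.T@np.array(p['origin'])
    r,_=cv2.Rodrigues(Rm.T)
    return cv2.projectPoints(np.array(X,float).reshape(-1,3),r,t,np.array(p['K'],float),np.array(p['dist_coeffs'],float))[0].reshape(-1,2)
def load(fn): return np.load('pics/'+fn+'.npy',allow_pickle=True).item()['p'], cv2.imread('pics/'+fn+'.png')
E
python3 - <<'E'
from h import *
for n in ['scene','side','wrist']:
    p,im=grab(n,n+'0'); print(n,p)
print(manip.read_state())
E
```

```text
scene {'K': array([[401.61381633,   0.        , 252.64845236],
       [  0.        , 401.61381633, 192.23234517],
       [  0.        ,   0.        ,   1.        ]]), 'dist_coeffs': array([-0.11902378,  0.        ,  0.        ,  0.        ,  0.        ]), 'origin': array([ 1.09440354, -0.79036213,  0.62449594]), 'orientation': array([-2.10641527, -0.00870924,  0.6843062 ])}
side {'K': array([[491.29009865,   0.        , 253.89475445],
       [  0.        , 491.29009865, 193.94992767],
       [  0.        ,   0.        ,   1.        ]]), 'dist_coeffs': array([0.02118995, 0.        , 0.        , 0.        , 0.        ]), 'origin': array([-0.16316983, -0.97609874,  0.84800084]), 'orientation': array([-2.17486615, -0.01229253, -0.63283462])}
wrist {'K': array([[321.23461467,   0.        , 257.12231178],
       [  0.        , 321.23461467, 195.75493112],
       [  0.        ,   0.        ,   1.        ]]), 'dist_coeffs': array([-0.03460391,  0.        ,  0.        ,  0.        ,  0.        ]), 'origin': array([0.18783504, 0.62591282, 0.38316716]), 'orientation': array([2.85580040e+00, 9.73248942e-04, 1.15986527e+00])}
{'t': 0.15, 'joint_positions': array([-1.25822131,  0.33375846,  0.03989771,  1.46604294, -0.01340062,
        1.34331063, -0.05849774]), 'qd': array([ 0.00102065, -0.00220232, -0.00083094, -0.00188576, -0.00065633,
       -0.0018639 , -0.0003755 ]), 'tau': array([ 3.24602930e-03, -6.56837440e+01,  1.33712366e+00, -4.04113305e+01,
       -5.97698148e-02,  4.17261163e-02,  1.13958836e-04]), 'eef_pos': array([0.26003389, 0.59529873, 0.2002699 ]), 'tcp_rot': array([-3.14034255e+00,  8.89352132e-05,  2.72978297e+00]), 'wrist_force': array([-0.0051982 ,  0.50375047,  0.36154563]), 'torque': array([ 0.01585915, -0.02013141,  0.0331615 ]), 'gripper_width': 0.9976801773720214}
```

View pics/scene0.png

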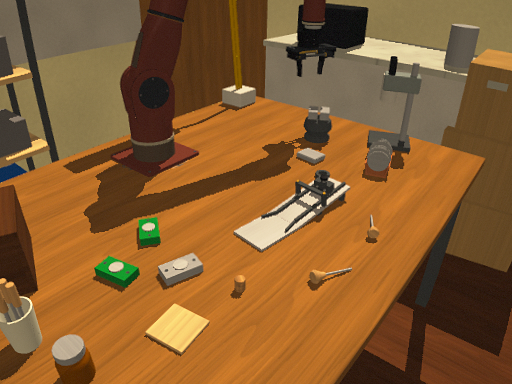

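View pics/side0.png

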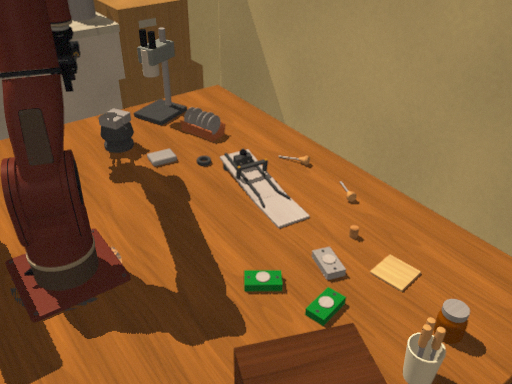

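View pics/wrist0.png

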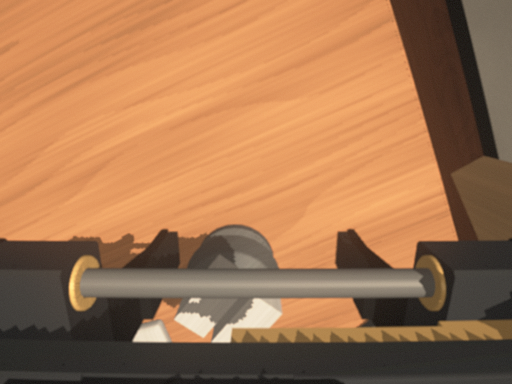

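The scene view shows the steel carrier at about (181,269), the stand running from (237,235) to (350,182) and the stop near (322,183). The green look-alikes are at (149,231) and (117,271). I'll enlarge both views.

```bash
python3 - <<'E'
from h import *
_,a=load('scene0');_,b=load('side0')
def crop(im,x0,y0,x1,y1,s,fn): cv2.imwrite('pics/'+fn+'.png',cv2.resize(im[y0:y1,x0:x1],None,fx=s,fy=s,interpolation=cv2.INTER_CUBIC))
crop(a,225,160,365,260,5.5,'sc_st'); crop(a,90,210,220,300,6,'sc_ca'); crop(b,210,140,320,230,6,'si_st'); crop(b,230,230,370,335,5.5,'si_ca')
E
```

```text
(no output)
```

View pics/sc_st.png

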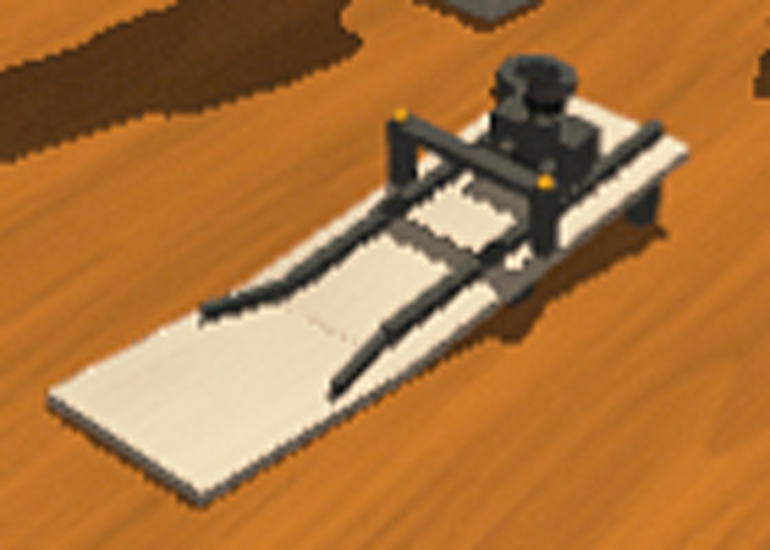

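View pics/sc_ca.png

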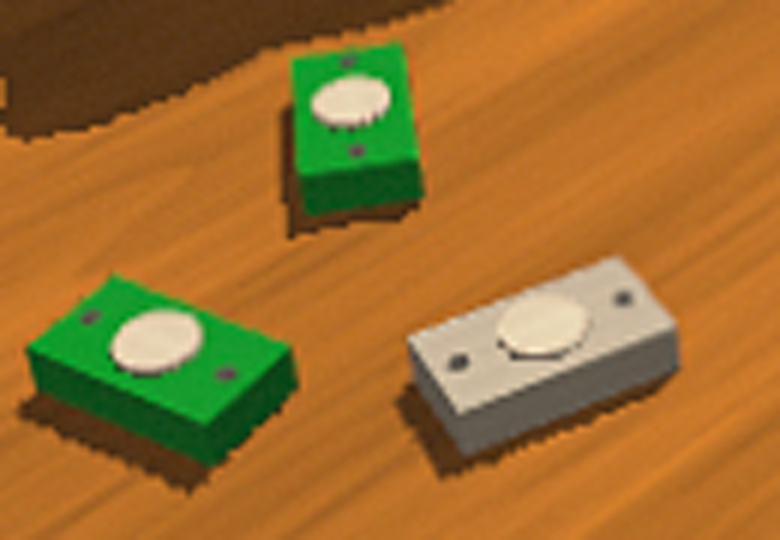

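View pics/si_st.png

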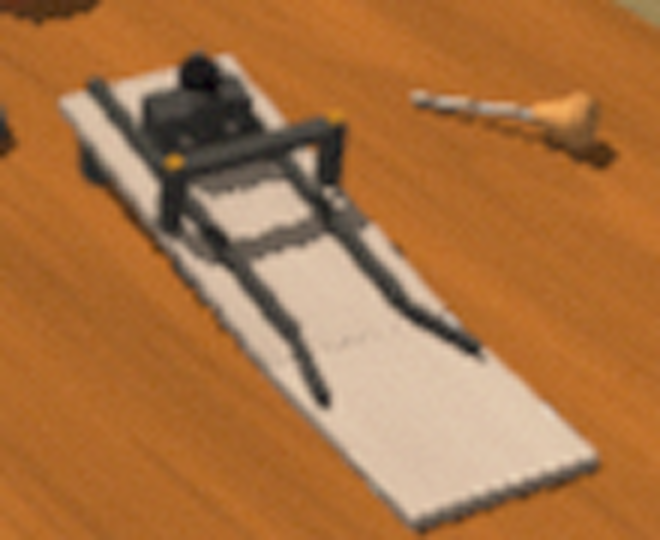

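View pics/si_ca.png

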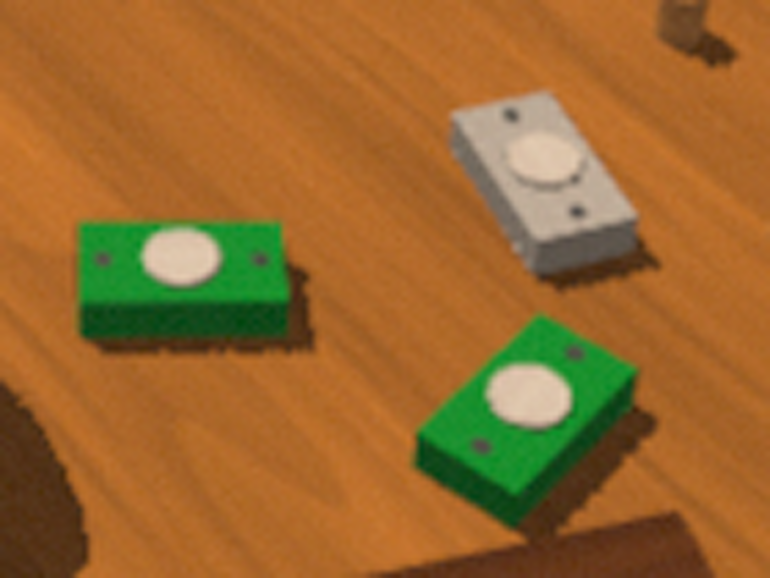

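```bash
cat > m0.py <<'E'
from h import *
def un(c,s,off): return (np.array(c,float)+.5)/s-.5+np.array(off)
ps,_=load('scene0');pd,_=load('side0')
S=lambda c:un(c,5.5,(225,160)); D=lambda c:un(c,6,(210,140))
ca=[onz(ps,un([(409,341),(617,257),(678,325),(463,413)],6,(90,210)),.022),onz(pd,un([(450,118),(548,92),(637,217),(538,243)],5.5,(230,230)),.022)]
for c in ca:
    print('carrier\n',c.round(4),c.mean(0).round(4),[round(float(np.linalg.norm(c[i]-c[(i+1)%4])),4) for i in range(4)])
def tri(u,v):
    o1,d1=ray(ps,u);o2,d2=ray(pd,v)
    out=[]
    for a,b in zip(d1,d2):
        a=a/np.linalg.norm(a);b=b/np.linalg.norm(b)
        t=np.linalg.lstsq(np.c_[a,-b],o2-o1,rcond=None)[0]
        out.append(np.r_[(o1+a*t[0]+o2+b*t[1])/2,np.linalg.norm(o1+a*t[0]-o2-b*t[1])])
    return np.array(out)
print('land corners L,R', onz(ps,S([(50,398),(203,495)]),.008).round(4), onz(pd,D([(415,522),(597,460)]),.008).round(4))
T=tri(S([(50,398),(203,495),(690,150),(400,116),(546,182)]),D([(415,522),(597,460),(235,57),(175,162),(337,118)]))
print('tri L,R,farR,pinL,pinR\n',T.round(4))
E
python3 m0.py
```

```text
carrier
 [[ 0.5    -0.3919  0.022 ]
 [ 0.5236 -0.3065  0.022 ]
 [ 0.5706 -0.3196  0.022 ]
 [ 0.5457 -0.4045  0.022 ]] [ 0.535  -0.3556  0.022 ] [0.0885, 0.0489, 0.0884, 0.0473]
carrier
 [[ 0.5213 -0.3069  0.022 ]
 [ 0.571  -0.3197  0.022 ]
 [ 0.5446 -0.4042  0.022 ]
 [ 0.4976 -0.3908  0.022 ]] [ 0.5336 -0.3554  0.022 ] [0.0513, 0.0885, 0.0489, 0.0872]
land corners L,R [[ 0.5314 -0.1691  0.008 ]
 [ 0.631  -0.1798  0.008 ]] [[ 0.5275 -0.1674  0.008 ]
 [ 0.627  -0.1804  0.008 ]]
tri L,R,farR,pinL,pinR
 [[ 5.290e-01 -1.661e-01  5.800e-03  1.100e-03]
 [ 6.294e-01 -1.778e-01  5.600e-03  5.000e-04]
 [ 6.774e-01  1.822e-01  4.170e-02  1.000e-04]
 [ 5.617e-01  7.340e-02  6.780e-02  1.400e-03]
 [ 6.559e-01  6.200e-02  6.810e-02  4.000e-04]]
```

```bash
python3 - <<'E'
import numpy as np
n=16
a=np.radians(np.linspace(66.4,-9.8,n+1)); r=np.linspace(.650,.5885,n+1)
P=np.c_[r*np.cos(a),r*np.sin(a)]
print((np.diff(P,axis=0)/.2).round(3).tolist())
E
```

```text
[[0.234, -0.135], [0.22, -0.153], [0.205, -0.17], [0.189, -0.186], [0.172, -0.2], [0.154, -0.212], [0.135, -0.223], [0.115, -0.232], [0.095, -0.239], [0.074, -0.245], [0.053, -0.248], [0.032, -0.25], [0.011, -0.251], [-0.01, -0.249], [-0.031, -0.246], [-0.051, -0.241]]
```

Call:
apply_moves(targets=[[[0.234,-0.135,0],[0,0,-0.0256]],[[0.22,-0.153,0],[0,0,-0.0256]],[[0.205,-0.17,0],[0,0,-0.0256]],[[0.189,-0.186,0],[0,0,-0.0256]],[[0.172,-0.2,0],[0,0,-0.0256]],[[0.154,-0.212,0],[0,0,-0.0256]],[[0.135,-0.223,0],[0,0,-0.0256]],[[0.115,-0.232,0],[0,0,-0.0256]],[[0.095,-0.239,0],[0,0,-0.0256]],[[0.074,-0.245,0],[0,0,-0.0256]],[[0.053,-0.248,0],[0,0,-0.0256]],[[0.032,-0.25,0],[0,0,-0.0256]],[[0.011,-0.251,0],[0,0,-0.0256]],[[-0.01,-0.249,0],[0,0,-0.0256]],[[-0.031,-0.246,0],[0,0,-0.0256]],[[-0.051,-0.241,0],[0,0,-0.0256]],[[0,0,0],[0,0,0]],[[0,0,0],[0,0,0]]], fingers=1)

```text
t: 2.4
eef_pos: [0.5796, -0.0997, 0.2008]
tcp_rot: [-3.141, -0.001, 1.444]
wrist_force: [-0.0, 0.8, -0.2]
gripper_width: 1.0
```

```bash
python3 - <<'E'
from h import *
p,im=grab('wrist','w1'); cv2.imwrite('pics/w1b.png',cv2.resize(im[:,:,::-1],(800,600),interpolation=cv2.INTER_CUBIC)); print(p['origin'],p['orientation'])
E
```

```text
[ 0.58790605 -0.02371126  0.38382851] [ 2.85737511e+00 -4.10519030e-04 -1.26268534e-01]
```

View pics/w1b.png

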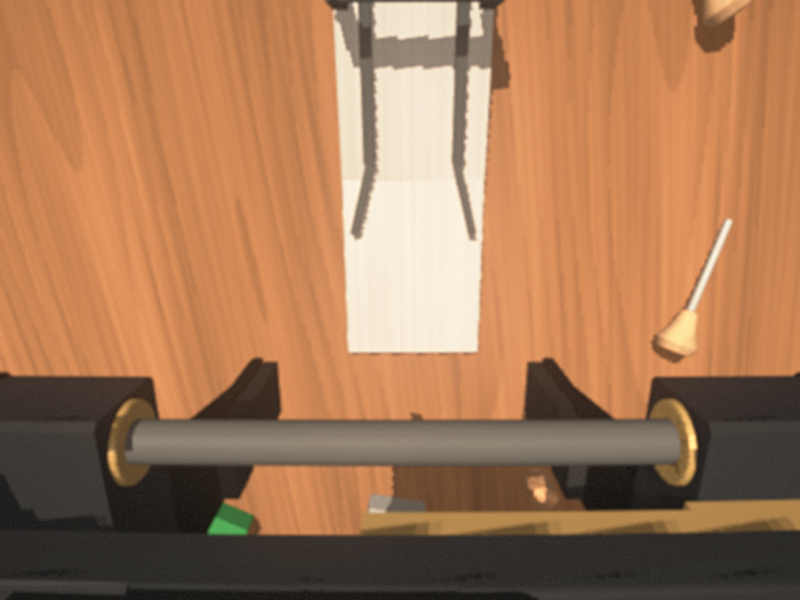

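The wrist view shows the landing's near corners at (348,352) and (478,352). The foot line is at row 180, the flared guides start at (357,235) and (473,237), and the bridge crosses at the top edge.

```bash
python3 - <<'E'
from h import *
p,im=load('w1')
g=im.min(axis=2).astype(int) # landing bright/ not wood (blue high)
m=im[:,:,0]>150
L=[];Rr=[]
for r in range(122,222,4):
    c=np.where(m[r,200:330])[0]+200
    L.append((c.min()-.5,r)); Rr.append((c.max()+.5,r))
l=onz(p,L,.008); q=onz(p,Rr,.008)
for nm,X in(('L',l),('R',q)):
    f=np.polyfit(X[:,1],X[:,0],1); print(nm,'yaw',90-np.degrees(np.arctan(f[0])),'x at y=-.1',np.polyval(f,-.1), 'res',np.abs(np.polyval(f,X[:,1])-X[:,0]).max())
cols=[np.where(m[150:240,c])[0].max()+150.5 for c in range(230,300,5)]
E=onz(p,np.c_[np.arange(230,300,5),cols],.008); f=np.polyfit(E[:,0],E[:,1],1); print('end slope yaw',np.degrees(np.arctan(f[0]))+90, 'mid',E.mean(0), np.polyval(f,.58))
s=1/1.5625
print('foot line px', onz(p,np.array([(345,180),(487,178)])*s,.008), 'guide starts',onz(p,np.array([(357,235),(473,237)])*s,.016))
E
```

```text
L yaw 83.00005552982553 x at y=-.1 0.5339590839034166 res 0.0006173315916608857
R yaw 82.9346595589981 x at y=-.1 0.6387706533883405 res 0.000580175565834562
end slope yaw 83.04697093099426 mid [ 0.57604    -0.17192933  0.008     ] -0.17241226314024352
foot line px [[ 0.54524478 -0.03265817  0.008     ]
 [ 0.64803996 -0.04422713  0.008     ]] guide starts [[ 0.54876578 -0.07243754  0.016     ]
 [ 0.63311614 -0.08461273  0.016     ]]
```

Call:
apply_moves(targets=[[[-0.045,-0.256,-0.02],[0,0,-0.0093]],[[-0.045,-0.256,-0.03],[0,0,-0.0093]],[[-0.045,-0.256,-0.05],[0,0,-0.0093]],[[-0.045,-0.256,-0.1],[0,0,-0.0093]],[[-0.046,-0.255,-0.1],[0,0,-0.0092]],[[0,0,0],[0,0,0]],[[0,0,0],[0,0,0]]])

```text
t: 3.32
eef_pos: [0.5353, -0.3547, 0.1405]
tcp_rot: [-3.141, -0.001, 1.299]
wrist_force: [0.4, 0.6, -0.4]
gripper_width: 0.998
```

```bash
python3 - <<'E'
from h import *
p,im=grab('wrist','w2'); cv2.imwrite('pics/w2b.png',cv2.resize(im[:,:,::-1],(800,600),interpolation=cv2.INTER_CUBIC)); print(p['origin'],p['orientation'])
s=manip.read_state(); print(s['t'],s['eef_pos'],s['tcp_rot'])
E
```

```text
[ 0.55459346 -0.28093589  0.32358696] [ 2.85766111e+00 -5.05964863e-05 -2.70592423e-01]
3.375 [ 0.53580145 -0.35414428  0.14086635] [ 3.14158895e+00 -9.26836120e-04  1.30045348e+00]
```

View pics/w2b.png

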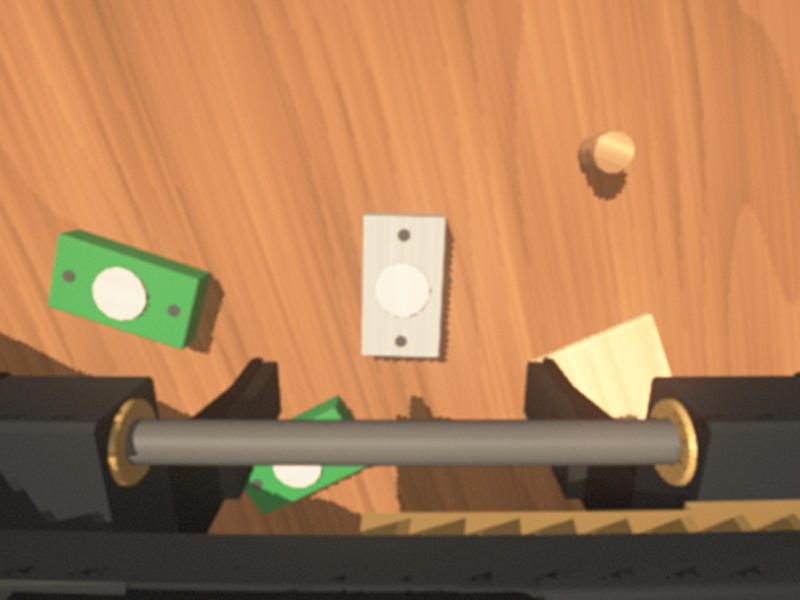

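```bash
python3 - <<'E'
from h import *
p,im=load('w2'); s=1/1.5625
c=onz(p,np.array([(363,215),(446,217),(440,357),(361,355)])*s,.022)
print(c.round(4),c.mean(0).round(4),[np.linalg.norm(c[i]-c[(i+1)%4]).round(4) for i in range(4)])
d1=c[0]-c[3];d2=c[1]-c[2];d3=c[1]-c[0]
print([np.degrees(np.arctan2(d[1],d[0])) for d in(d1,d2)], np.degrees(np.arctan2(d3[1],d3[0]))+90)
print('disc',onz(p,np.array([(402,290)])*s,.025))
k=onz(p,np.array([(338,397),(363,465),(185,348),(212,275),(540,360)])*s,.022); print(k)
x=np.array([np.cos(1.3),np.sin(1.3)]);y=np.array([-x[1],x[0]])
print(((k-c.mean(0))[:,:2]@np.c_[x,y]).round(3))
E
```

```text
[[ 0.5239 -0.3053  0.022 ]
 [ 0.5712 -0.3196  0.022 ]
 [ 0.5457 -0.4055  0.022 ]
 [ 0.4969 -0.3905  0.022 ]] [ 0.5344 -0.3552  0.022 ] [np.float64(0.0495), np.float64(0.0896), np.float64(0.051), np.float64(0.0894)]
[np.float64(72.44186707599358), np.float64(73.42063022953012)] 73.13031366713835
disc [[ 0.5341761  -0.35516206  0.025     ]]
[[ 0.47360487 -0.41503195  0.022     ]
 [ 0.47453324 -0.46919894  0.022     ]
 [ 0.388552   -0.3556346   0.022     ]
 [ 0.42339781 -0.31525076  0.022     ]
 [ 0.60767547 -0.42493197  0.022     ]]
[[-0.074  0.043]
 [-0.126  0.027]
 [-0.039  0.14 ]
 [ 0.009  0.118]
 [-0.048 -0.089]]
```

Call:
apply_moves(targets=[[[-0.007,-0.005,-0.22],[0,0,-0.0078]],[[0,0,-0.22],[0,0,0]],[[0,0,-0.15],[0,0,0]],[[0,0,-0.08],[0,0,0]],[[0,0,-0.01],[0,0,0]],[[0,0,0],[0,0,0]]])

```text
t: 4.12
eef_pos: [0.534, -0.3573, 0.0062]
tcp_rot: [3.14, 0.0, 1.273]
wrist_force: [0.0, -0.3, 0.6]
gripper_width: 1.005
```

Call:
apply_moves(targets=[[[0,0.005,-0.005],[0,0,0]],[[0,0.005,0],[0,0,0]],[[0,0,0],[0,0,0]],[[0,0,0],[0,0,0]],[[0,0,0],[0,0,0]],[[0,0,0],[0,0,0]]], fingers=-1, newtons=30)

```text
t: 4.88
eef_pos: [0.533, -0.3552, 0.0039]
tcp_rot: [-3.142, 0.0, 1.273]
wrist_force: [0.9, -0.2, 1.2]
gripper_width: 0.405
```

Call:
apply_moves(targets=[[[0,0,0],[0,0,0]],[[0,0,0],[0,0,0]]])

```text
t: 5.12
eef_pos: [0.5331, -0.3552, 0.004]
tcp_rot: [3.141, 0.0, 1.273]
wrist_force: [0.9, -1.0, -0.7]
gripper_width: 0.173
```

```bash
python3 - <<'E'
from h import *
p,im=grab('wrist','w3'); cv2.imwrite('pics/w3b.png',cv2.resize(im[:,:,::-1],(800,600),interpolation=cv2.INTER_CUBIC))
p,im=grab('scene','s3'); cv2.imwrite('pics/s3b.png',cv2.resize(im[190:310,100:260,::-1],(800,600),interpolation=cv2.INTER_CUBIC))
E
```

```text
(no output)
```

View pics/s3b.png

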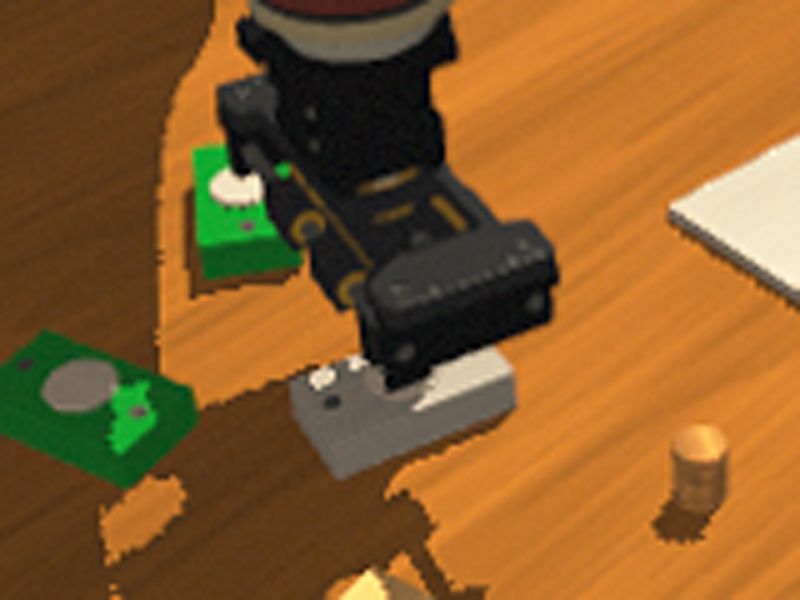

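View pics/w3b.png

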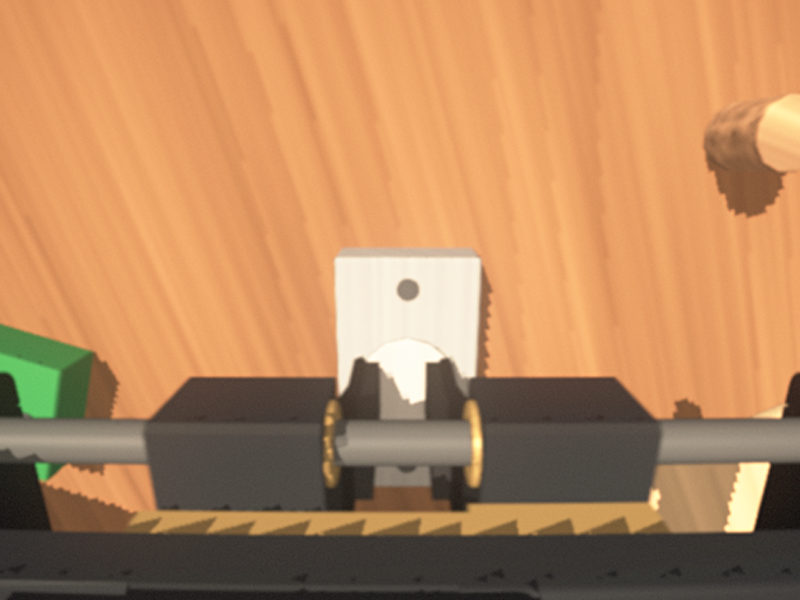

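The fingers have closed to about 15 mm, over the carrier's top and disc, at (390,388) in the crop. They are not on its sides. I'll measure the true fingertip height before moving again.

```bash
python3 - <<'E'
from h import *
p,im=grab('side','d3'); cv2.imwrite('pics/d3b.png',cv2.resize(im[200:320,240:400,::-1],(800,600),interpolation=cv2.INTER_CUBIC))
s=manip.read_state(); print(s)
ps,_=load('s3')
for z in(.004,.023): print(z,proj(ps,[(.533,-.355,z)]),proj(p,[(.533,-.355,z)]))
E
```

```text
{'t': 5.275, 'joint_positions': array([ 0.01500891,  0.56178261,  0.66589611,  1.71500065, -0.40055948,
        1.00481612,  0.52684755]), 'qd': array([ 0.0009767 , -0.00024334, -0.0004356 ,  0.00243466,  0.00094915,
        0.00111817,  0.00091282]), 'tau': array([ 4.08916909e-02, -6.35013771e+01,  1.43832931e+01, -3.16915369e+01,
        7.06002989e-03,  1.43621746e-01, -3.31344409e-04]), 'eef_pos': array([ 0.53303346, -0.35520922,  0.00402618]), 'tcp_rot': array([ 3.14147315e+00, -1.63075871e-05,  1.27263803e+00]), 'wrist_force': array([ 0.57131207, -0.05283785,  0.66110047]), 'torque': array([-0.07579586,  0.0430025 , -0.0041393 ]), 'gripper_width': 0.051147873876903685}
0.004 [[180.46011725 270.48951429]] [[327.20280979 265.09587863]]
0.023 [[179.70958515 264.16135776]] [[327.94045862 259.42345207]]
```

View pics/d3b.png

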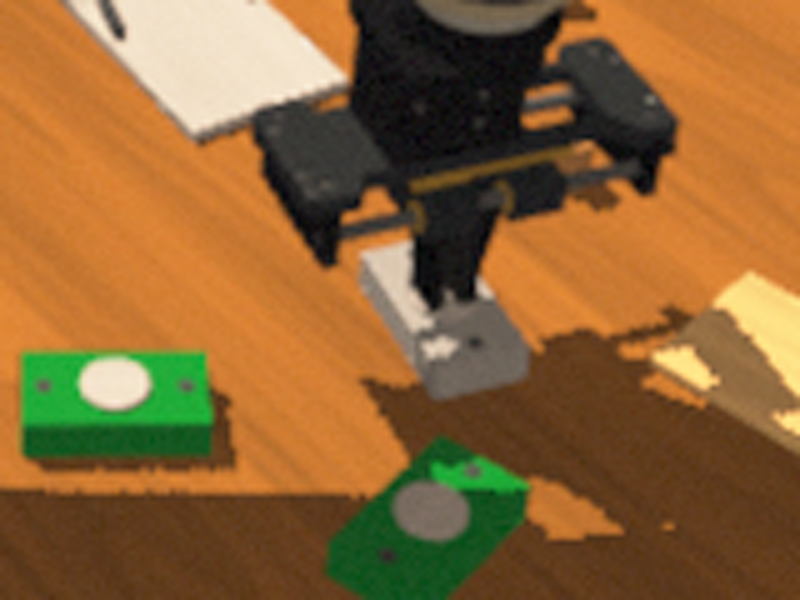

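Call:
apply_moves(targets=[[[0,0,0.1],[0,0,0]],[[0,0,0.2],[0,0,0]],[[0,0,0.2],[0,0,0]],[[0,0,0],[0,0,0]],[[0,0,0],[0,0,0]]])

```text
t: 5.9
eef_pos: [0.533, -0.355, 0.1043]
tcp_rot: [3.141, -0.0, 1.273]
wrist_force: [0.7, 0.0, -0.8]
gripper_width: 0.006
```

```bash
python3 - <<'E'
from h import *
s=manip.read_state(); print(s['eef_pos'],s['wrist_force'],s['gripper_width'])
X=s['eef_pos']
for n,f,(x0,y0) in(('scene','s4',(100,180)),('side','d4',(250,180))):
    p,im=grab(n,f); 
    print(n,proj(p,[X,X+[0,0,.02]]), (proj(p,[X,X+[0,0,.019]])-[x0,y0])*5)
    cv2.imwrite('pics/'+f+'b.png',cv2.resize(im[y0:y0+120,x0:x0+160,::-1],(800,600),interpolation=cv2.INTER_CUBIC))
E
```

```text
[ 0.53296229 -0.35498169  0.10434609] [ 0.6811449  0.0260826 -0.7987824] 0.005841092239360938
scene [[176.34769759 235.30690346]
 [175.48613585 227.75587697]] [[381.73848797 276.53451731]
 [377.64779138 240.68967777]]
side [[331.23936398 233.9722931 ]
 [332.09601597 227.40691997]] [[406.19681989 269.86146551]
 [410.26386575 238.6910806 ]]
```

View pics/s4b.png

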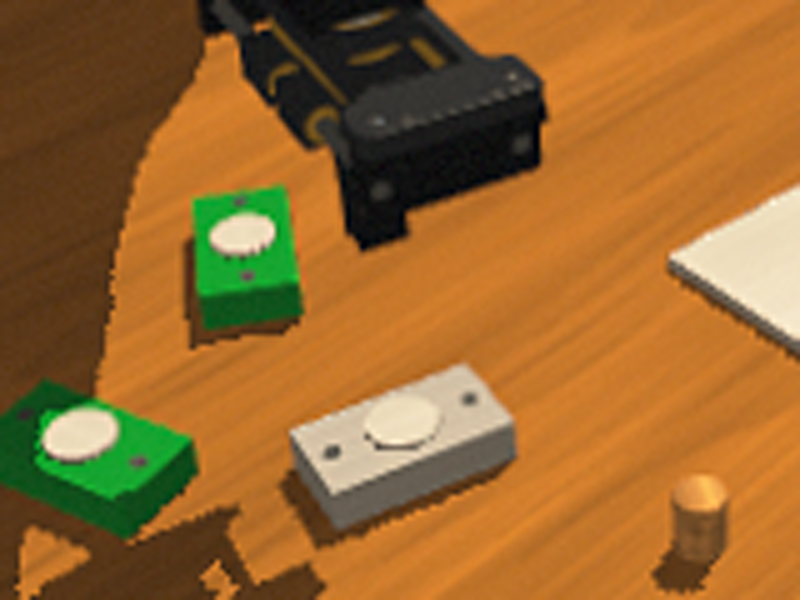

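View pics/d4b.png

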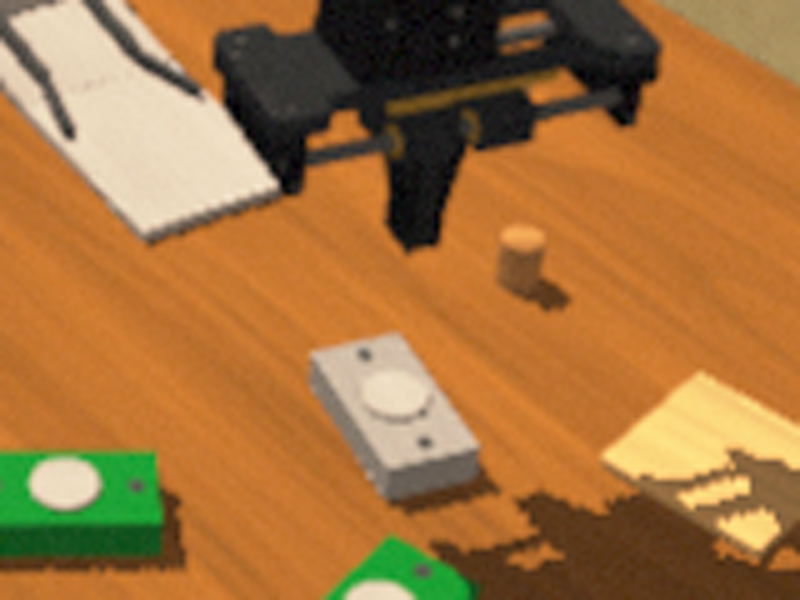

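```bash
python3 - <<'E'
from h import *
ps,_=load('s4');pd,_=load('d4')
def tri(u,v):
    (o1,a),(o2,b)=ray(ps,[u]),ray(pd,[v]); a=a[0]/np.linalg.norm(a[0]);b=b[0]/np.linalg.norm(b[0])
    t=np.linalg.lstsq(np.c_[a,-b],o2-o1,rcond=None)[0]
    return ((o1+a*t[0]+o2+b*t[1])/2).round(4),np.linalg.norm(o1+a*t[0]-o2-b*t[1]).round(4)
S=lambda x,y:((x+.5)/5-.5+100,(y+.5)/5-.5+180); D=lambda x,y:((x+.5)/5-.5+250,(y+.5)/5-.5+180)
# corner nearest both cameras (tool -x,-y): scene (364,250) bottom-left; side (408,252)/(438,240)
print(tri(S(364,250),D(410,252)),tri(S(364,250),D(436,242)),tri(S(406,238),D(436,242)),tri(S(382,244),D(420,246)))
E
```

```text
(array([ 0.5282, -0.3594,  0.1206]), np.float64(0.0017)) (array([ 0.5368, -0.3664,  0.1279]), np.float64(0.0005)) (array([ 0.5446, -0.3547,  0.1243]), np.float64(0.0127)) (array([ 0.535 , -0.3569,  0.1226]), np.float64(0.0038))
```

The carrier hasn't moved. Triangulating puts the real fingertips about 18–19 mm above the reported TCP. I'll reopen, then descend until the real tips are about 5 mm above the bench.

Call:
apply_moves(targets=[[[0.003,0,-0.05],[0,0,0]],[[0,0,-0.05],[0,0,0]],[[0,0,-0.05],[0,0,0]],[[0,0,-0.05],[0,0,0]],[[0,0,-0.05],[0,0,0]],[[0,0,-0.05],[0,0,0]],[[0,0,-0.05],[0,0,0]],[[0,0,0],[0,0,0]],[[0,0,0],[0,0,0]]], fingers=1)

```text
t: 7.12
eef_pos: [0.5337, -0.3554, 0.0342]
tcp_rot: [3.141, 0.0, 1.273]
wrist_force: [0.4, -0.2, 0.7]
gripper_width: 0.944
```

Call:
apply_moves(targets=[[[0.003,0,-0.1],[0,0,0]],[[0,0,-0.06],[0,0,0]],[[0,0,-0.05],[0,0,0]],[[0,0,0],[0,0,0]]])

```text
t: 7.62
eef_pos: [0.5335, -0.3549, -0.0092]
tcp_rot: [-3.14, -0.0, 1.273]
wrist_force: [0.3, -1.1, 0.7]
gripper_width: 1.0
```

Call:
apply_moves(targets=[[[0.003,0,-0.015],[0,0,0]],[[0,0,0],[0,0,0]],[[0,0,0],[0,0,0]],[[0,0,0],[0,0,0]],[[0,0,0],[0,0,0]],[[0,0,0],[0,0,0]],[[0,0,0],[0,0,0]]], fingers=-1, newtons=30)

```text
t: 8.5
eef_pos: [0.5349, -0.3552, -0.0109]
tcp_rot: [3.141, -0.0, 1.273]
wrist_force: [-0.2, 1.3, 0.8]
gripper_width: 0.571
```

Call:
apply_moves(targets=[[[0,0,0.1],[0,0,0]],[[0,0,0.2],[0,0,0]],[[0.04,0.19,0],[0,0,0.0112]],[[0.048,0.23,0],[0,0,0.0112]],[[0.048,0.23,0],[0,0,0.0112]],[[0.048,0.23,0],[0,0,0.0112]],[[0.04,0.19,0],[0,0,0.0111]],[[0.018,0.079,0],[0,0,0]],[[0,0,0],[0,0,0]],[[0,0,0],[0,0,0]]])

```text
t: 9.75
eef_pos: [0.5827, -0.1275, 0.0493]
tcp_rot: [3.142, 0.001, 1.446]
wrist_force: [-0.5, -0.5, -3.2]
gripper_width: 0.57
```

```bash
python3 - <<'E'
from h import *
s=manip.read_state(); print(s['eef_pos'],s['tcp_rot'],s['wrist_force'],s['gripper_width'])
p,im=grab('wrist','w5'); cv2.imwrite('pics/w5b.png',cv2.resize(im[:,:,::-1],(800,600),interpolation=cv2.INTER_CUBIC))
E
```

```text
[ 0.58266269 -0.1275484   0.0493007 ] [3.14150953e+00 1.04638080e-03 1.44587270e+00] [-0.52255464 -0.45929921 -3.17581817] 0.5704210974988616
```

View pics/w5b.png

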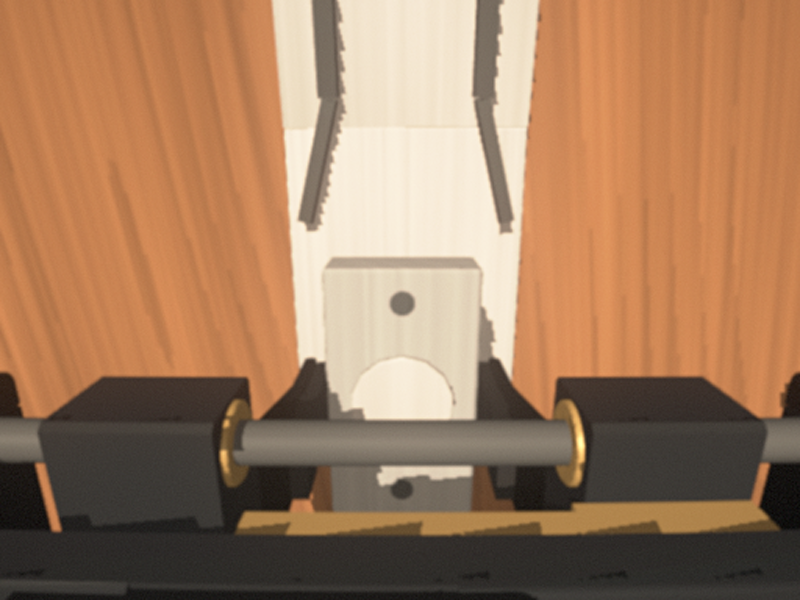

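Call:
apply_moves(targets=[[[0.005,0.006,-0.1],[0,0,0.001]],[[0,0,-0.1],[0,0,0]],[[0,0,-0.04],[0,0,0]],[[0,0,-0.01],[0,0,0]],[[0,0,0],[0,0,0]],[[0,0,0],[0,0,0]]])

```text
t: 10.55
eef_pos: [0.5847, -0.1242, -0.0005]
tcp_rot: [3.141, -0.0, 1.452]
wrist_force: [-0.0, 0.3, -3.9]
gripper_width: 0.568
```

Call:
apply_moves(targets=[[[0,0,-0.008],[0,0,0]],[[0,0,-0.005],[0,0,0]],[[0,0,0],[0,0,0]]])

```text
t: 10.92
eef_pos: [0.5844, -0.1241, -0.0029]
tcp_rot: [3.141, -0.001, 1.452]
wrist_force: [-2.8, 0.7, 6.1]
gripper_width: 0.573
```

Call:
apply_moves(targets=[[[0,0,0],[0,0,0]],[[0,0,0],[0,0,0]],[[0,0,0],[0,0,0]],[[0,0,0.1],[0,0,0]],[[0,0,0.25],[0,0,0]],[[0,0,0.15],[0,0,0]],[[0,0,0],[0,0,0]]], fingers=0.5)

```text
t: 11.8
eef_pos: [0.5862, -0.1248, 0.1003]
tcp_rot: [3.136, -0.001, 1.451]
wrist_force: [-0.2, -0.2, -0.7]
gripper_width: 0.747
```

```bash
python3 - <<'E'
from h import *
s=manip.read_state(); print(s['eef_pos'],s['tcp_rot'],s['wrist_force'],s['gripper_width'])
p,im=grab('wrist','w6'); cv2.imwrite('pics/w6b.png',cv2.resize(im[:,:,::-1],(800,600),interpolation=cv2.INTER_CUBIC))
E
```

```text
[ 0.58622298 -0.12476384  0.1003086 ] [ 3.13585855e+00 -7.20699426e-04  1.45111913e+00] [-0.23727526 -0.18975681 -0.73160727] 0.747306151091227
```

View pics/w6b.png

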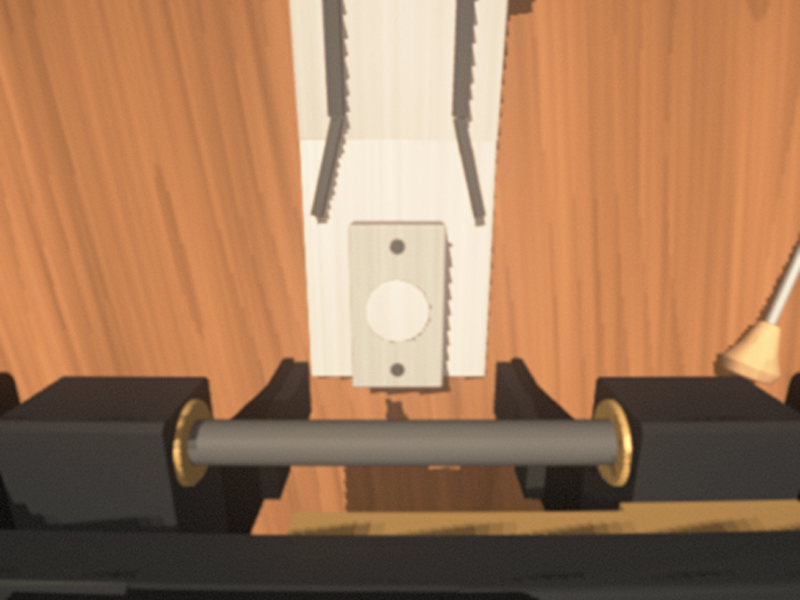

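The carrier lies flat on the landing between the guides. Its disc is at (397,311) and its corners at (350,224), (445,222), (443,387) and (354,387). I'll measure its pose and plan the push.

```bash
python3 - <<'E'
from h import *
p,im=load('w6'); s=1/1.5625
c=onz(p,np.array([(350,224),(445,222),(443,387),(354,387)])*s,.030)
print(c.round(4),c.mean(0).round(4),[np.linalg.norm(c[i]-c[(i+1)%4]).round(4) for i in range(4)])
d=(c[0]+c[1]-c[2]-c[3]); print(np.degrees(np.arctan2(d[1],d[0])))
print(onz(p,np.array([(397,311)])*s,.033))
e=onz(p,np.array([(311,376),(486,376)])*s,.008); print('end',e, e.mean(0))
a=np.radians(83);x=np.array([np.cos(a),np.sin(a)]);y=np.array([-x[1],x[0]]); O=np.array([.5873,-.0927])
print('stand frame',((c.mean(0)[:2]-O)@np.c_[x,y]).round(4),((c[:,:2]-O)@np.c_[x,y]).round(4),((e.mean(0)[:2]-O)@np.c_[x,y]).round(4))
E
```

```text
[[ 0.565  -0.0766  0.03  ]
 [ 0.6125 -0.0813  0.03  ]
 [ 0.6028 -0.1714  0.03  ]
 [ 0.554  -0.1654  0.03  ]] [ 0.5836 -0.1237  0.03  ] [np.float64(0.0477), np.float64(0.0906), np.float64(0.0492), np.float64(0.0895)]
83.41666444184663
[[ 0.58302325 -0.12385586  0.033     ]]
end [[ 0.52622766 -0.16539211  0.008     ]
 [ 0.62991587 -0.17807124  0.008     ]] [ 0.57807177 -0.17173168  0.008     ]
stand frame [-0.0312 -0.0001] [[ 0.0133  0.0241]
 [ 0.0144 -0.0236]
 [-0.0762 -0.025 ]
 [-0.0762  0.0242]] [-0.0796 -0.0005]
```

Call:
apply_moves(targets=[[[-0.027,-0.164,0],[0.0276,-0.0034,0]],[[-0.027,-0.163,0],[0.0276,-0.0034,0]],[[0,0,-0.15],[0,0,0]],[[0,0,-0.15],[0,0,0]],[[0,0,-0.15],[0,0,0]],[[0,0,-0.03],[0,0,0]],[[0,0,0],[0,0,0]],[[0,0,0],[0,0,0]]], fingers=-0.77, newtons=20)

```text
t: 12.85
eef_pos: [0.5741, -0.1899, 0.0016]
tcp_rot: [3.139, -0.174, 1.452]
wrist_force: [0.8, -0.6, -0.0]
gripper_width: 0.119
```

```bash
cat > st.py <<'E'
from h import *
a=np.radians(83);X=np.array([np.cos(a),np.sin(a)]);Y=np.array([-X[1],X[0]]); O=np.array([.5873,-.0927])
def st():
    s=manip.read_state(); e=s['eef_pos']; q=(e[:2]-O)@np.c_[X,Y]; f=s['wrist_force']; w=f[:2]@np.c_[X,Y]
    r=R.from_euler('xyz',s['tcp_rot']).as_matrix()
    cx=q[0]+.0062; cz=e[2]+.0198
    sl=(cx-.055)/np.cos(np.radians(8)) ; surf=.008+max(0,cx-.055)*np.tan(np.radians(8))
    print('t',round(s['t'],2),'tcp stand',q.round(4),e[2].round(4),'contact x',cx.round(4),'h',(cz-surf).round(4),'s up slope',sl.round(4),'F stand',w.round(2),f[2].round(2),'toolx yaw',np.degrees(np.arctan2(r[1,0],r[0,0])).round(2),'toolz',r[:,2].round(3),'gw',s['gripper_width'].round(3))
E
python3 -c "
from st import *
st()
for n,f,(x0,y0) in(('scene','s7',(210,160)),('side','d7',(210,140))):
    p,im=grab(n,f); cv2.imwrite('pics/'+f+'b.png',cv2.resize(im[y0:y0+120,x0:x0+160,::-1],(800,600),interpolation=cv2.INTER_CUBIC))
"
```

```text
Traceback (most recent call last):
  File "st.py", line 8, in st
    print('t',round(s['t'],2),'tcp stand',q.round(4),e[2].round(4),'contact x',cx.round(4),'h',(cz-surf).round(4),'s up slope',sl.round(4),'F stand',w.round(2),f[2].round(2),'toolx yaw',np.degrees(np.arctan2(r[1,0],r[0,0])).round(2),'toolz',r[:,2].round(3),'gw',s['gripper_width'].round(3))
                                                                                                                                                                                                                                                                      ^^^^^^^^^^^^^^^^^^^^^^^^
AttributeError: 'float' object has no attribute 'round'
```

```bash
sed -i "s/s\['gripper_width'\].round(3)/round(s['gripper_width'],3)/" st.py
python3 -c "
from st import *
st()
for n,f,(x0,y0) in(('scene','s7',(210,160)),('side','d7',(210,140))):
    p,im=grab(n,f); cv2.imwrite('pics/'+f+'b.png',cv2.resize(im[y0:y0+120,x0:x0+160,::-1],(800,600),interpolation=cv2.INTER_CUBIC))
"
```

```text
t 12.85 tcp stand [-0.0981  0.0013] 0.0016 contact x -0.0919 h 0.0134 s up slope -0.1483 F stand [-0.52 -0.84] -0.03 toolx yaw 83.18 toolz [ 0.023  0.172 -0.985] gw 0.119
```

View pics/s7b.png

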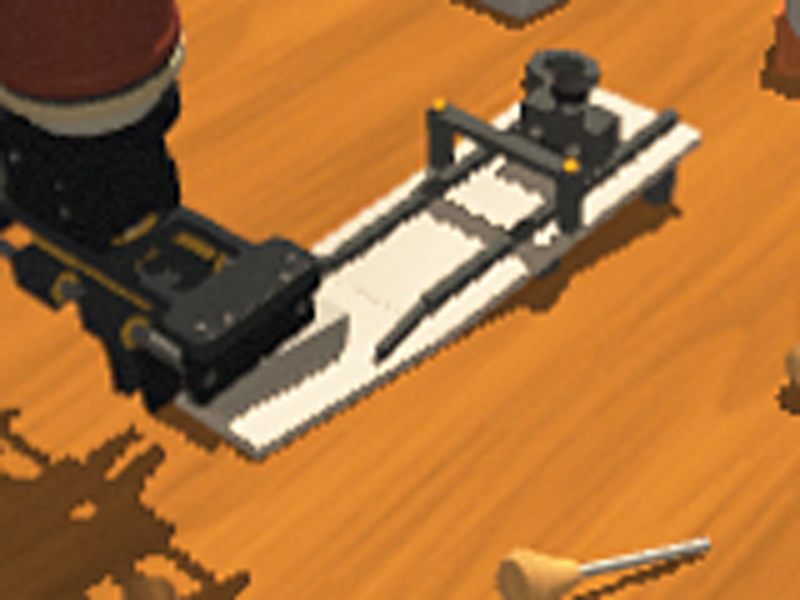

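View pics/d7b.png

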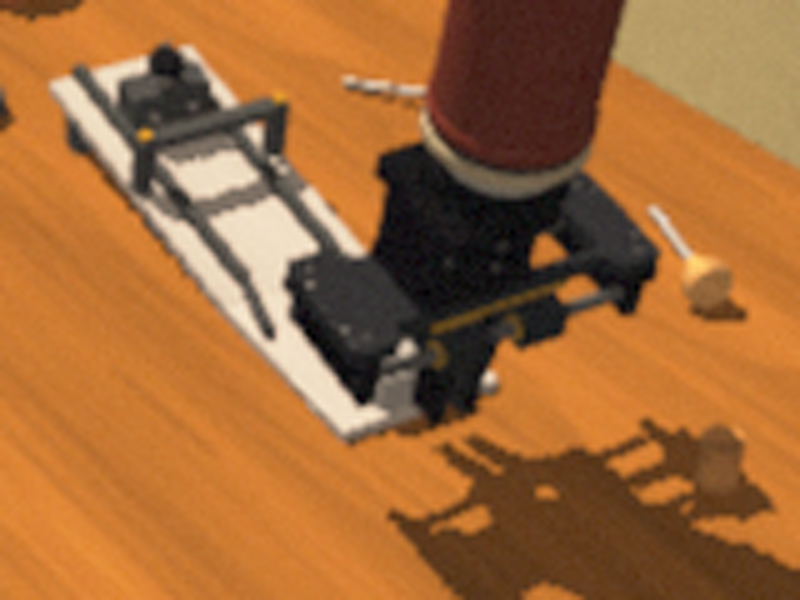

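Call:
apply_moves(targets=[[[0.0065,-0.001,-0.025],[0,0,0]],[[0.006,0.05,0],[0,0,0]],[[0.006,0.05,0],[0,0,0]],[[0.0122,0.0993,0],[0,0,0]],[[0.0122,0.0993,0],[0,0,0]],[[0.0122,0.0993,0],[0,0,0]],[[0.0061,0.05,0],[0,0,0]],[[0,0,0],[0,0,0]]])

```text
t: 13.95
eef_pos: [0.5858, -0.0986, -0.0045]
tcp_rot: [3.141, -0.176, 1.453]
wrist_force: [0.7, -0.4, -0.2]
gripper_width: 0.116
```

```bash
python3 -c "
from st import *
st()
p,im=grab('wrist','w8'); cv2.imwrite('pics/w8b.png',cv2.resize(im[:,:,::-1],(800,600),interpolation=cv2.INTER_CUBIC))
"
```

```text
t 13.95 tcp stand [-0.006   0.0007] -0.0045 contact x 0.0002 h 0.0073 s up slope -0.0554 F stand [-0.31 -0.74] -0.19 toolx yaw 83.27 toolz [ 0.021  0.173 -0.985] gw 0.116
```

View pics/w8b.png

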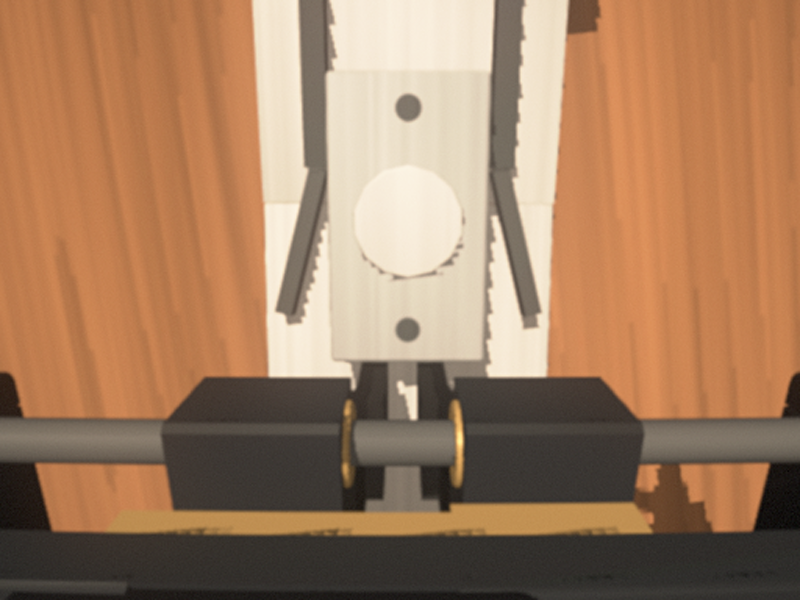

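Call:
apply_moves(targets=[[[0.0112,0.091,0.002],[0,0,0]],[[0.0112,0.091,0.002],[0,0,0]],[[0.0112,0.091,0.002],[0,0,0]],[[0.006,0.0491,0.007],[0,0,0]],[[0.006,0.0491,0.007],[0,0,0]],[[0.006,0.0491,0.007],[0,0,0]],[[0,0,0],[0,0,0]]])

```text
t: 14.88
eef_pos: [0.5962, -0.0149, 0.001]
tcp_rot: [3.141, -0.176, 1.453]
wrist_force: [-1.2, 0.3, -0.2]
gripper_width: 0.117
```

```bash
python3 -c "
from st import *
st()
p,im=grab('wrist','w9'); cv2.imwrite('pics/w9b.png',cv2.resize(im[:,:,::-1],(800,600),interpolation=cv2.INTER_CUBIC))
for n,f,(x0,y0) in(('scene','s9',(225,150)),('side','d9',(200,130))):
    p,im=grab(n,f); cv2.imwrite('pics/'+f+'b.png',cv2.resize(im[y0:y0+120,x0:x0+160,::-1],(800,600),interpolation=cv2.INTER_CUBIC))
"
```

```text
t 14.88 tcp stand [0.0783 0.0007] 0.001 contact x 0.0845 h 0.0086 s up slope 0.0298 F stand [0.14 1.24] -0.21 toolx yaw 83.24 toolz [ 0.021  0.173 -0.985] gw 0.117
```

View pics/w9b.png

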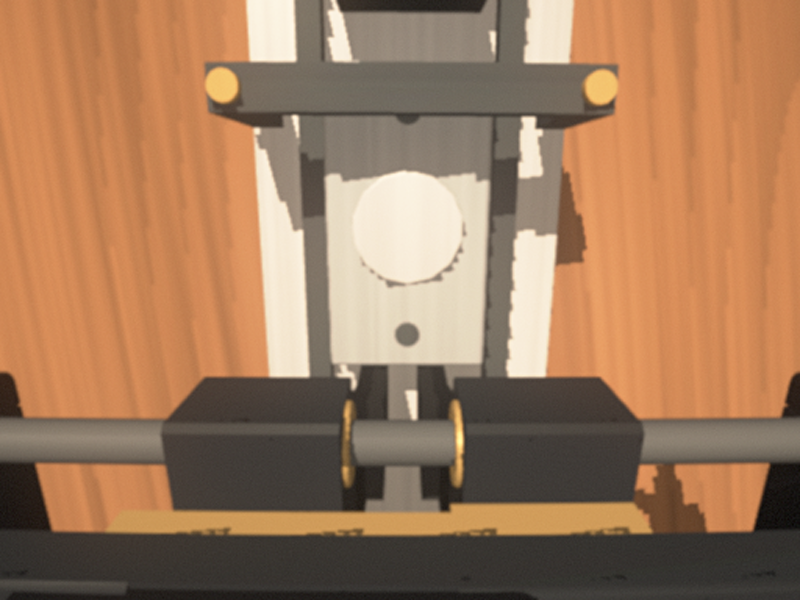

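View pics/s9b.png

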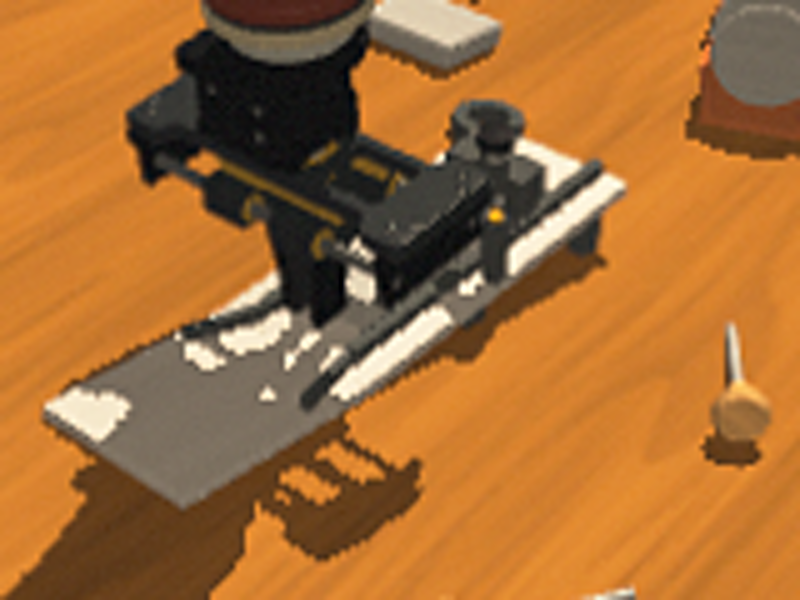

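View pics/d9b.png

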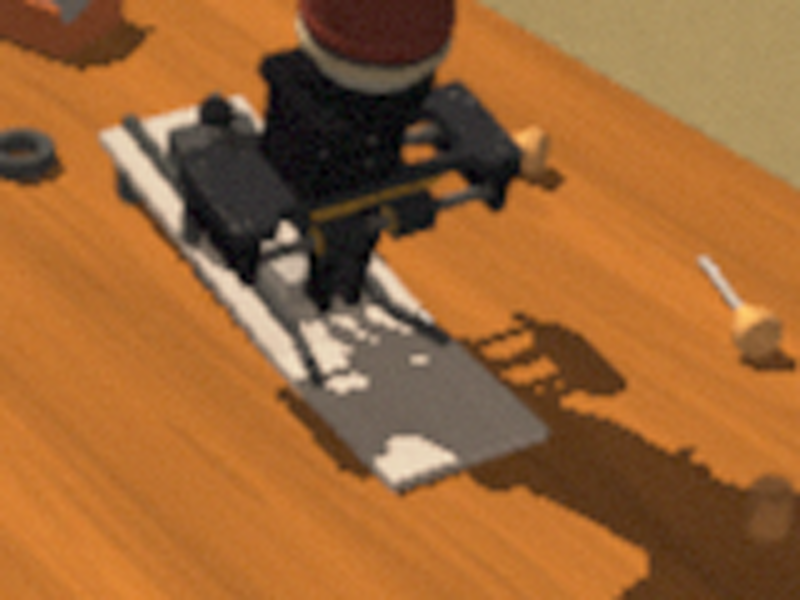

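```bash
cat >> st.py <<'E'
T=np.tan(np.radians(8)); N3=np.array([-np.sin(np.radians(8))*X[0],-np.sin(np.radians(8))*X[1],np.cos(np.radians(8))])
F3=np.r_[O+.055*X,.008]; U3=np.r_[X*np.cos(np.radians(8)),np.sin(np.radians(8))]
def slope(p,uv,h):
    o,d=ray(p,uv); t=(h-(o-F3)@N3)/(d@N3); Q=o+d*t[:,None]-F3
    return np.c_[Q@U3,Q@np.r_[Y,0]].round(4)
def cams(p): q=np.array(p['origin'])-F3; return (q@U3).round(4),(q@N3).round(4)
E
python3 -c "
from st import *
p,_=load('w9'); s=1/1.5625
print('cam',cams(p))
print('rear edge',slope(p,np.array([(333,363),(482,364)])*s,.022),'disc',slope(p,np.array([(408,227)])*s,.025))
for h in(.004,.02): print('pad',h,slope(p,np.array([(340,11),(485,11)])*s,h))
print('bridge top edge front',slope(p,np.array([(205,64),(618,66)])*s,.041),'lower',slope(p,np.array([(225,113),(600,115)])*s,.041))
"
```

```text
cam (np.float64(0.0919), np.float64(0.1756))
rear edge [[ 0.0336  0.0244]
 [ 0.0335 -0.0241]] disc [[0.0779 0.0004]]
pad 0.004 [[ 0.1427  0.0217]
 [ 0.1429 -0.0233]]
pad 0.02 [[ 0.1379  0.0199]
 [ 0.1382 -0.0209]]
bridge top edge front [[ 0.1198  0.0516]
 [ 0.1199 -0.0516]] lower [[ 0.1081  0.0473]
 [ 0.1082 -0.0481]]
```

Call:
apply_moves(targets=[[[0.0024,0.0197,0.0028],[0,0,0]],[[0.0024,0.0197,0.0028],[0,0,0]],[[0.0024,0.0197,0.0028],[0,0,0]],[[0.0024,0.0197,0.0028],[0,0,0]],[[0,0,0],[0,0,0]]])

```text
t: 15.65
eef_pos: [0.598, 0.0002, 0.0032]
tcp_rot: [3.141, -0.175, 1.452]
wrist_force: [-0.2, -2.0, 0.9]
gripper_width: 0.112
```

```bash
python3 -c "
from st import *
st()
p,im=grab('wrist','w10'); cv2.imwrite('pics/w10b.png',cv2.resize(im[:,:,::-1],(800,600),interpolation=cv2.INTER_CUBIC))
print(cams(p))
"
```

```text
t 15.65 tcp stand [0.0935 0.0007] 0.0032 contact x 0.0997 h 0.0087 s up slope 0.0452 F stand [-1.99  0.  ] 0.9 toolx yaw 83.2 toolz [ 0.021  0.173 -0.985] gw 0.112
(np.float64(0.1073), np.float64(0.1756))
```

View pics/w10b.png

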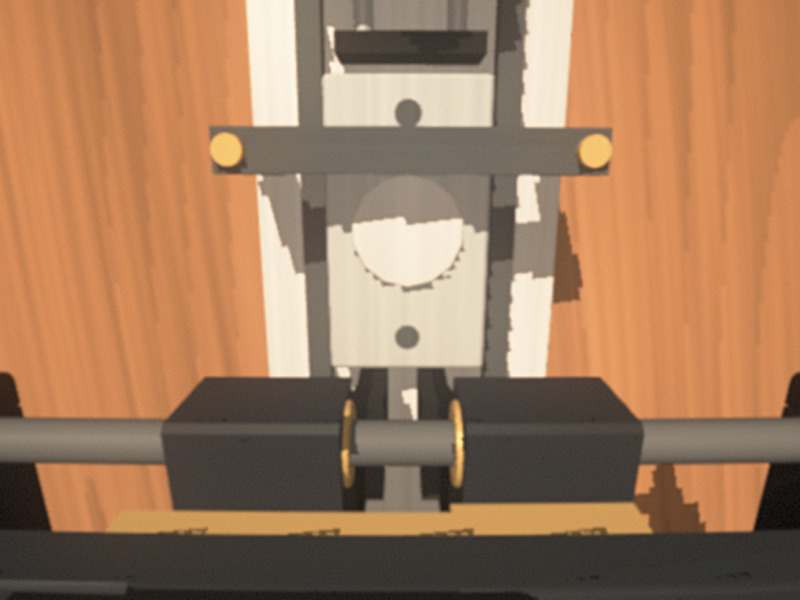

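The wrist view clearly shows the pad's top edge at row 30 and its lower edge at row 63. The carrier's front top edge is at row 73 and its rear edge at row 366.

```bash
python3 -c "
from st import *
p,_=load('w10'); s=1/1.5625
print('pad low',slope(p,np.array([(345,63),(483,63)])*s,.004),'pad up',slope(p,np.array([(335,31),(488,31)])*s,.02))
print('front',slope(p,np.array([(324,73),(493,74)])*s,.022),'rear',slope(p,np.array([(331,366),(484,367)])*s,.022),'disc',slope(p,np.array([(408,231)])*s,.025))
print('bridge',slope(p,np.array([(212,127),(610,128),(220,174),(605,174)])*s,.041))
"
```

```text
pad low [[ 0.1429  0.0204]
 [ 0.1431 -0.0233]] pad up [[ 0.1481  0.0214]
 [ 0.1483 -0.022 ]]
front [[ 0.1365  0.0245]
 [ 0.1365 -0.0236]] rear [[ 0.0479  0.0251]
 [ 0.0478 -0.0249]] disc [[0.0921 0.0003]]
bridge [[ 0.1201  0.0509]
 [ 0.1204 -0.0511]
 [ 0.1084  0.0497]
 [ 0.1089 -0.0509]]
```

Call:
apply_moves(targets=[[[0.0012,0.0098,0.0014],[0,0,0]],[[0.0012,0.0098,0.0014],[0,0,0]]])

```text
t: 15.95
eef_pos: [0.5983, 0.0032, 0.0035]
tcp_rot: [3.141, -0.174, 1.451]
wrist_force: [-0.4, -4.2, 1.1]
gripper_width: 0.12
```

```bash
python3 -c "
from st import *
st()"
```

```text
t 15.95 tcp stand [0.0965 0.0008] 0.0035 contact x 0.1027 h 0.0086 s up slope 0.0482 F stand [-4.24 -0.13] 1.09 toolx yaw 83.14 toolz [ 0.021  0.172 -0.985] gw 0.12
```

Call:
apply_moves(targets=[[[0.0006,0.0049,0.0007],[0,0,0]],[[0.0006,0.0049,0.0007],[0,0,0]]])

```text
t: 16.2
eef_pos: [0.5986, 0.0054, 0.0039]
tcp_rot: [3.141, -0.175, 1.451]
wrist_force: [-0.7, -5.5, 2.1]
gripper_width: 0.114
```

```bash
python3 -c "
from st import *
st()"
```

```text
t 16.2 tcp stand [0.0987 0.0007] 0.0039 contact x 0.1049 h 0.0086 s up slope 0.0504 F stand [-5.54  0.03] 2.13 toolx yaw 83.16 toolz [ 0.021  0.172 -0.985] gw 0.114
```

Call:
apply_moves(targets=[[[0.0006,0.0049,0.0007],[0,0,0]],[[0.0006,0.0049,0.0007],[0,0,0]]])

```text
t: 16.45
eef_pos: [0.5987, 0.007, 0.0041]
tcp_rot: [3.141, -0.174, 1.451]
wrist_force: [-0.1, -5.7, 1.8]
gripper_width: 0.114
```

```bash
python3 -c "
from st import *
st()"
```

```text
t 16.45 tcp stand [0.1004 0.0008] 0.0041 contact x 0.1066 h 0.0086 s up slope 0.0521 F stand [-5.64 -0.57] 1.8 toolx yaw 83.15 toolz [ 0.021  0.172 -0.985] gw 0.114
```

```bash
python3 -c "
from st import *
p,im=grab('wrist','w11'); cv2.imwrite('pics/w11b.png',cv2.resize(im[:,:,::-1],(800,600),interpolation=cv2.INTER_CUBIC))
st()"
```

```text
t 16.5 tcp stand [0.1004 0.0008] 0.0041 contact x 0.1066 h 0.0086 s up slope 0.0521 F stand [-6.23  0.78] 1.85 toolx yaw 83.15 toolz [ 0.021  0.172 -0.985] gw 0.115
```

View pics/w11b.png

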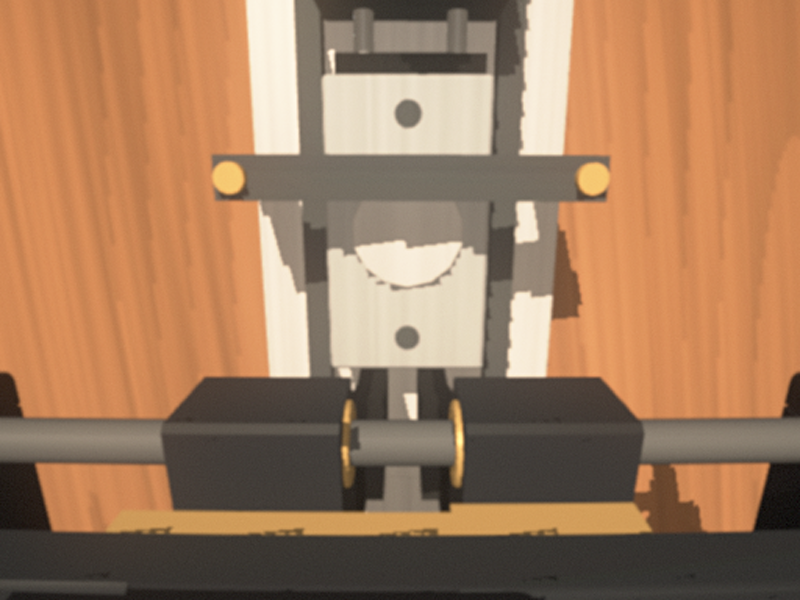

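```bash
cat >> st.py <<'E'
def prof(f):
    p,im=load(f); g=im[:,:,:].mean(2)
    c=g[0:60,240:275].mean(1)
    return p,c
E
python3 -c "
from st import *
for f in('w10','w11'):
    p,c=prof(f); print(f,c[:52].round(0).astype(int).tolist())
"
```

```text
w10 [138, 138, 138, 138, 138, 138, 138, 138, 138, 138, 139, 139, 139, 139, 139, 139, 140, 140, 130, 97, 65, 56, 58, 58, 60, 60, 60, 60, 61, 62, 63, 63, 63, 60, 56, 54, 54, 54, 55, 55, 73, 109, 135, 142, 142, 141, 161, 202, 221, 222, 219, 218]
w11 [49, 49, 49, 50, 50, 51, 51, 51, 51, 51, 51, 52, 65, 97, 125, 137, 139, 139, 139, 139, 139, 140, 140, 140, 140, 140, 140, 140, 141, 140, 141, 141, 133, 108, 76, 60, 60, 61, 62, 63, 63, 64, 65, 65, 65, 66, 95, 154, 204, 220, 221, 219]
```

```bash
python3 -c "
from st import *
p,_=load('w10'); print('free back',slope(p,[(257,19.0)],.02),'front top',slope(p,[(257,33.6)],.02),'low',slope(p,[(257,40.7)],.004),'carrier front',slope(p,[(257,46.6)],.022))
p,_=load('w11'); print('back',slope(p,[(257,33.2)],.02),'carrier front',slope(p,[(257,46.8)],.022),'block',slope(p,[(257,13.0)],.02))
p,_=load('w9'); print('cam',cams(p))
"
```

```text
free back [[0.1484 0.0025]] front top [[0.1424 0.0025]] low [[0.1428 0.0025]] carrier front [[0.1366 0.0024]]
back [[0.1495 0.0025]] carrier front [[0.1434 0.0025]] block [[0.1578 0.0025]]
cam (np.float64(0.0919), np.float64(0.1756))
```

Contact confirmed: the pad is now in about 1.1 mm, going by its back edge (0.1484 → 0.1495). I need about 5.3 mm more.

Call:
apply_moves(targets=[[[0.0006,0.0049,0.0007],[0,0,0]],[[0.0006,0.0049,0.0007],[0,0,0]],[[0.0006,0.0049,0.0007],[0,0,0]],[[0.0006,0.0049,0.0007],[0,0,0]],[[0,0,0],[0,0,0]]])

```text
t: 17.12
eef_pos: [0.599, 0.0094, 0.0044]
tcp_rot: [3.141, -0.173, 1.45]
wrist_force: [-2.1, -9.3, 1.3]
gripper_width: 0.114
```

```bash
python3 -c "
from st import *
p,im=grab('wrist','w12'); cv2.imwrite('pics/w12b.png',cv2.resize(im[:,:,::-1],(800,600),interpolation=cv2.INTER_CUBIC))
st()
p,c=prof('w12'); print(c[:60].round(0).astype(int).tolist())"
```

```text
t 17.18 tcp stand [0.1028 0.0008] 0.0045 contact x 0.109 h 0.0087 s up slope 0.0545 F stand [-9.57  1.75] 1.32 toolx yaw 83.08 toolz [ 0.021  0.171 -0.985] gw 0.111
[51, 50, 49, 48, 49, 50, 49, 50, 50, 50, 51, 51, 52, 52, 51, 52, 50, 54, 82, 121, 138, 141, 140, 140, 140, 140, 140, 140, 141, 141, 141, 142, 139, 121, 83, 58, 58, 59, 60, 60, 61, 61, 63, 62, 62, 62, 82, 131, 178, 197, 202, 210, 216, 219, 219, 219, 219, 219, 219, 219]
```

Call:
apply_moves(targets=[[[0.0006,0.0049,0.0007],[0,0,0]],[[0.0006,0.0049,0.0007],[0,0,0]],[[0.0006,0.0049,0.0007],[0,0,0]],[[0.0006,0.0049,0.0007],[0,0,0]],[[0,0,0],[0,0,0]],[[0,0,0],[0,0,0]]])

```text
t: 17.92
eef_pos: [0.5992, 0.0119, 0.0048]
tcp_rot: [3.141, -0.171, 1.449]
wrist_force: [-1.8, -13.1, 1.3]
gripper_width: 0.114
```

```bash
python3 -c "
from st import *
p,im=grab('wrist','w13'); cv2.imwrite('pics/w13b.png',cv2.resize(im[:,:,::-1],(800,600),interpolation=cv2.INTER_CUBIC))
st()
p,c=prof('w13'); print(c[:60].round(0).astype(int).tolist())
def edge(c,lo,hi,v,up):
    for r in range(lo,hi):
        if (c[r]-v)*(c[r+1]-v)<=0 and (c[r+1]>c[r])==up: return r+(v-c[r])/(c[r+1]-c[r])
for f in('w11','w12','w13'):
    p,c=prof(f); b=edge(c,0,40,95,True); k=edge(c,20,50,100,False); e=edge(c,36,58,130,True)
    print(f,b,k,e,'block',slope(p,[(257,b)],.02)[0,0],'back',slope(p,[(257,k)],.02)[0,0],'cfront',slope(p,[(257,e)],.022)[0,0])
"
```

```text
t 17.98 tcp stand [0.1052 0.0009] 0.0048 contact x 0.1114 h 0.0087 s up slope 0.057 F stand [-13.15  -0.04] 0.86 toolx yaw 83.02 toolz [ 0.021  0.169 -0.985] gw 0.115
[58, 59, 59, 57, 56, 55, 54, 52, 51, 50, 51, 51, 52, 51, 52, 52, 52, 53, 53, 53, 53, 53, 53, 68, 103, 133, 141, 141, 140, 141, 141, 142, 139, 120, 82, 56, 55, 57, 58, 59, 59, 59, 60, 61, 60, 60, 69, 109, 156, 179, 183, 186, 192, 195, 197, 198, 201, 210, 217, 219]
w11 12.935648009577971 33.26093337246845 46.58800835878476 block 0.1578 back 0.1495 cfront 0.1435
w12 18.32121064193312 33.54743784880771 46.98167641325536 block 0.1581 back 0.1518 cfront 0.1459
w13 23.780908096280086 33.52171754777861 47.44927243330638 block 0.1583 back 0.1543 cfront 0.1481
```

Call:
apply_moves(targets=[[[0.0006,0.0049,0.0007],[0,0,0]],[[0,0,0],[0,0,0]],[[0,0,0],[0,0,0]]])

```text
t: 18.35
eef_pos: [0.5993, 0.0124, 0.0049]
tcp_rot: [3.141, -0.171, 1.449]
wrist_force: [-2.2, -13.1, 0.8]
gripper_width: 0.111
```

```bash
cat >> st.py <<'E'
def edge(c,lo,hi,v,up):
    for r in range(lo,hi):
        if (c[r]-v)*(c[r+1]-v)<=0 and (c[r+1]>c[r])==up: return r+(v-c[r])/(c[r+1]-c[r])
def meas(f):
    p,c=prof(f); b=edge(c,0,40,95,True); k=edge(c,20,50,100,False); e=edge(c,36,58,130,True)
    print(f,'block',slope(p,[(257,b)],.02)[0,0],'back',slope(p,[(257,k)],.02)[0,0],'cfront',slope(p,[(257,e)],.022)[0,0])
E
python3 -c "
from st import *
p,im=grab('wrist','w14'); cv2.imwrite('pics/w14b.png',cv2.resize(im[:,:,::-1],(800,600),interpolation=cv2.INTER_CUBIC))
st();meas('w14')"
```

```text
t 18.4 tcp stand [0.1058 0.0009] 0.0049 contact x 0.112 h 0.0087 s up slope 0.0575 F stand [-14.3    1.38] 0.61 toolx yaw 83.0 toolz [ 0.021  0.169 -0.985] gw 0.111
w14 block 0.1584 back 0.1549 cfront 0.1487
```

View pics/w14b.png

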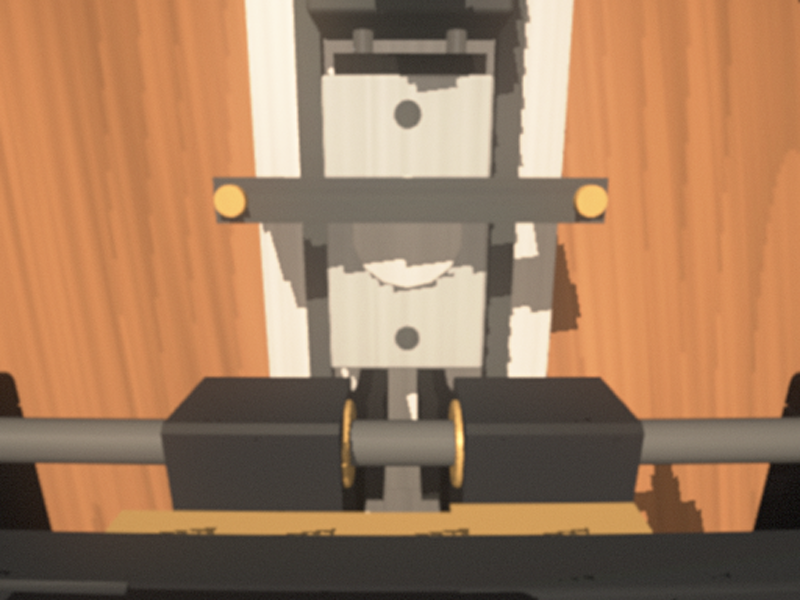

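The pad is in by 5.9–6.4 mm: 5.9 by its gap to the block, 6.3–6.4 by force and TCP travel. I'll back away gently down the slope.

Call:
apply_moves(targets=[[[-0.0009,-0.0074,-0.001],[0,0,0]],[[-0.0009,-0.0074,-0.001],[0,0,0]],[[-0.0009,-0.0074,-0.001],[0,0,0]],[[-0.0009,-0.0074,-0.001],[0,0,0]],[[-0.0009,-0.0074,-0.001],[0,0,0]],[[-0.0009,-0.0074,-0.001],[0,0,0]],[[-0.0009,-0.0074,-0.001],[0,0,0]],[[-0.0009,-0.0074,-0.001],[0,0,0]],[[-0.003,-0.0246,-0.0035],[0,0,0]],[[-0.006,-0.0491,-0.007],[0,0,0]],[[-0.006,-0.0491,-0.006],[0,0,0]],[[0,0,0],[0,0,0]]])

```text
t: 19.9
eef_pos: [0.5952, -0.0218, 0.0003]
tcp_rot: [3.141, -0.174, 1.449]
wrist_force: [-0.2, 0.5, -0.3]
gripper_width: 0.116
```

```bash
python3 -c "
from st import *
p,im=grab('wrist','w15'); cv2.imwrite('pics/w15b.png',cv2.resize(im[:,:,::-1],(800,600),interpolation=cv2.INTER_CUBIC))
st()"
```

```text
t 19.95 tcp stand [0.0723 0.0008] 0.0004 contact x 0.0785 h 0.0089 s up slope 0.0237 F stand [0.09 0.37] 0.05 toolx yaw 83.09 toolz [ 0.021  0.172 -0.985] gw 0.116
```

View pics/w15b.png

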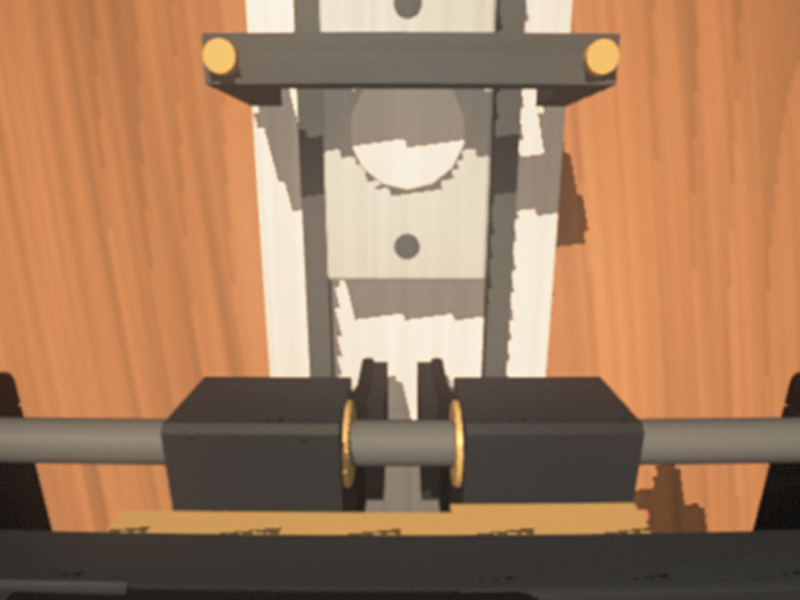

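Call:
apply_moves(targets=[[[-0.006,-0.05,0.05],[0,0,0]],[[0,0,0.2],[0,0,0]],[[0,0,0.2],[0,0,0]],[[0.01,0.1,0.1],[0,0,0]],[[0.02,0.15,0],[0,0,0]],[[0,0,0],[0,0,0]],[[0,0,0],[0,0,0]]])

```text
t: 20.82
eef_pos: [0.6002, 0.0191, 0.1109]
tcp_rot: [3.141, -0.174, 1.451]
wrist_force: [-1.2, 0.2, 0.4]
gripper_width: 0.115
```

```bash
python3 -c "
from st import *
p,im=grab('wrist','w16'); cv2.imwrite('pics/w16b.png',cv2.resize(im[:,:,::-1],(800,600),interpolation=cv2.INTER_CUBIC))
st(); print(cams(p))
p,im=grab('scene','s16'); cv2.imwrite('pics/s16b.png',cv2.resize(im[:,:,::-1],(800,600),interpolation=cv2.INTER_CUBIC))
"
```

```text
t 20.88 tcp stand [0.1121 0.0008] 0.1107 contact x 0.1183 h 0.1136 s up slope 0.0639 F stand [-0.83  0.74] -0.42 toolx yaw 83.11 toolz [ 0.022  0.172 -0.985] gw 0.114
(np.float64(0.1413), np.float64(0.2795))
```

View pics/w16b.png

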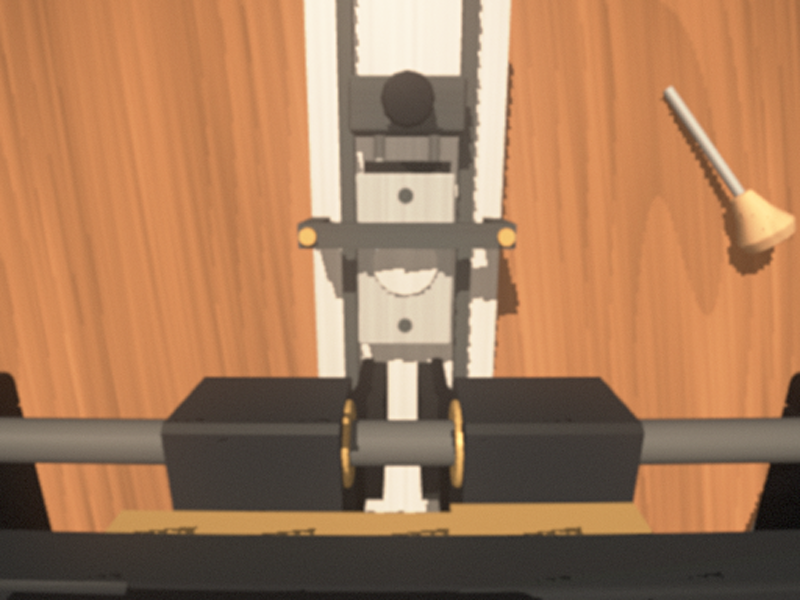

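View pics/s16b.png

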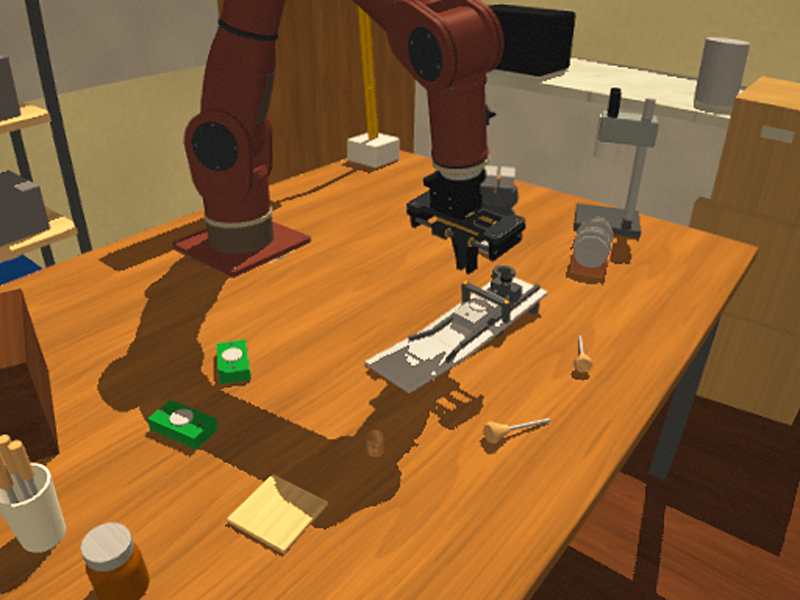

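The pad's black top is at rows 162–172 and the carrier's front edge at row 173, with no visible gap. The fingers are clear. I'll measure the remaining compression and check the other things haven't moved.

```bash
python3 -c "
from st import *
p,im=load('w16'); c=im.mean(2)[80:125,246:271].mean(1); print(c.round().astype(int).tolist())
e1=edge(c,15,30,95,False); e2=edge(c,20,40,130,True); print(e1+80,e2+80)
print('back',slope(p,[(258,e1+80)],.02),'cfront',slope(p,[(258,e2+80)],.022),'rear',slope(p,[(258,344/1.5625)],.022))
a,A=load('scene0');b,B=load('s16')
for nm,(x0,y0,x1,y1) in dict(plate=(140,300,215,355),cork=(228,270,250,298),green1=(135,215,165,248),green2=(92,255,142,290),tool=(305,262,355,290),case=(295,145,328,168)).items():
    t=A[y0:y1,x0:x1]; r=cv2.matchTemplate(B[y0-6:y1+6,x0-6:x1+6],t,cv2.TM_CCOEFF_NORMED); _,v,_,l=cv2.minMaxLoc(r); print(nm,round(v,3),(l[0]-6,l[1]-6))
"
```

```text
[68, 71, 73, 70, 66, 64, 75, 105, 132, 140, 140, 139, 139, 140, 139, 139, 139, 139, 139, 139, 140, 136, 120, 92, 68, 62, 63, 64, 63, 74, 122, 181, 211, 213, 211, 211, 211, 211, 211, 209, 201, 189, 179, 175, 172]
102.87966021708353 110.14372881355932
back [[0.1497 0.0016]] cfront [[0.1441 0.0016]] rear [[0.0543 0.0012]]
plate 0.706 (0, 0)
cork 0.222 (-6, -6)
green1 0.974 (0, 0)
green2 0.772 (0, 0)
tool 0.983 (0, 0)
case 0.129 (-6, -1)
```

Call:
apply_moves(targets=[[[0,0,0.2],[0,0,0]],[[-0.02,-0.15,0.2],[0,0,0]],[[-0.02,-0.2,0],[0,0,0]],[[0,0,0],[0,0,0]],[[0,0,0],[0,0,0]]])

```text
t: 21.55
eef_pos: [0.592, -0.0503, 0.1902]
tcp_rot: [-3.141, -0.175, 1.45]
wrist_force: [-0.8, 0.8, -0.2]
gripper_width: 0.116
```

```bash
python3 -c "
from st import *
p,im=grab('wrist','w17'); cv2.imwrite('pics/w17b.png',cv2.resize(im[:,:,::-1],(800,600),interpolation=cv2.INTER_CUBIC)); st()
p,im=grab('side','d17'); cv2.imwrite('pics/d17b.png',cv2.resize(im[:,:,::-1],(800,600),interpolation=cv2.INTER_CUBIC))
"
```

```text
t 21.6 tcp stand [0.0434 0.0005] 0.1901 contact x 0.0496 h 0.2019 s up slope -0.0054 F stand [ 0.12 -0.96] 0.69 toolx yaw 83.17 toolz [ 0.02   0.173 -0.985] gw 0.112
```

View pics/w17b.png

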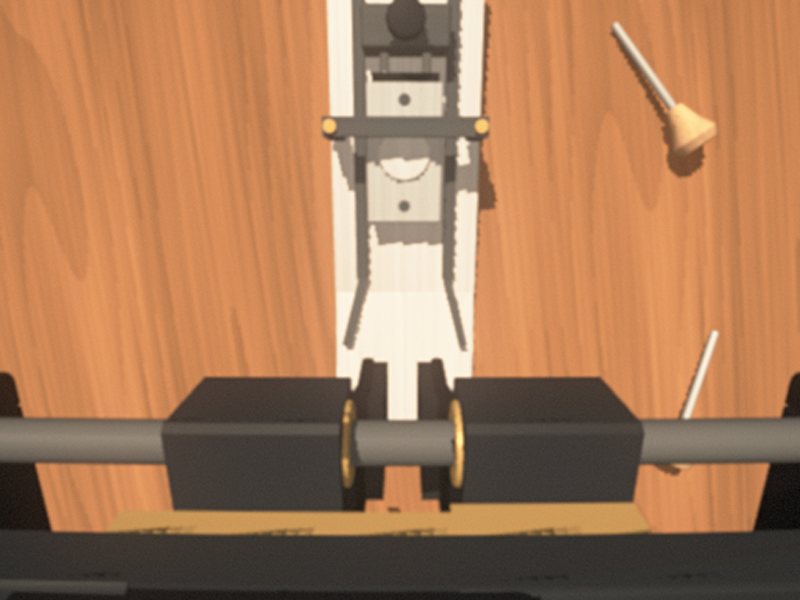

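View pics/d17b.png

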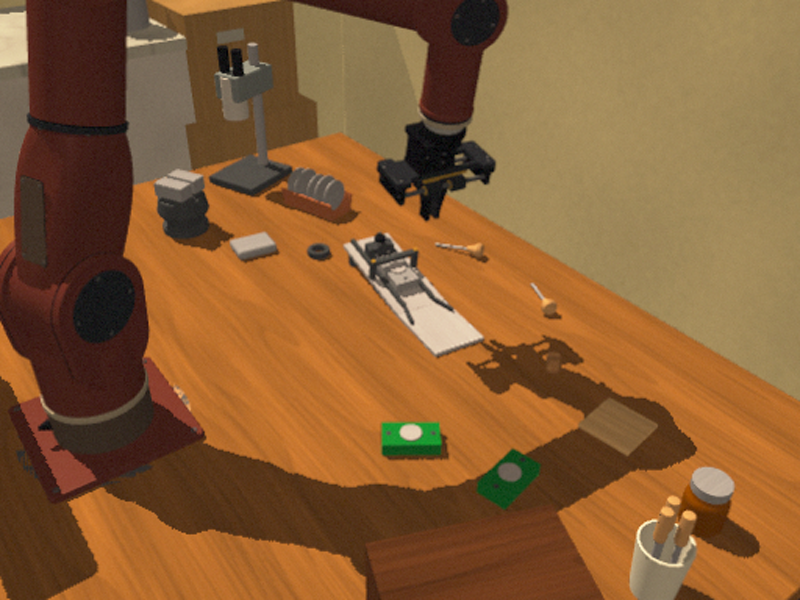

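The carrier rests against the pad under the bridge, with its front edge at row 80 in the wrist view. The cork, plate, case, collar and green blocks are in their original places, and the gripper is well clear.

```bash
python3 -c "
from workcell import manip
print(manip.finish_job())"
```

```text
the job is handed in; nothing more can be done
None
```

I laid the steel carrier on the landing and pushed it up between the rails and under the bridge, pressing the pad in by about 6 mm. I then backed off and handed the job in at about 21.6 s.

- **Pad travel:** 5.9 mm measured from its gap to the stop block, and 6.3–6.4 mm from push force (about 13–14 N) and TCP travel. It stayed well under the 10 mm limit.
- **At rest:** the last measured view shows the carrier touching the pad, with 1.3–1.7 mm of compression left. The gripper is more than 0.15 m clear and the wrist force is about zero.
- **Other things:** the two green look-alikes and the plate matched their starting pixels. The case and collar I judged by eye only. Template matching failed on the cork (in shadow) and the case (hidden by the arm); both looked unmoved in the later pictures.
- **What disagreed:** the real fingertips sit about 18–19 mm above the reported TCP. The first grasp therefore closed in the air above the carrier without moving it. I measured the offset from two camera views and corrected for it, and the second grasp held.

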